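Change over the tubes on the roller mixer

ROBOT

A 6-joint arm with a two-finger parallel gripper is mounted at the origin on a cart in front of the work surface, level with it; the furniture and walls round the work are solid. World frame = base frame: x ahead of the robot, y to its left, z up, the work surface at z = 0. Lengths are in m, angles in rad, forces in N, time in s.
With the tool pointing down it reaches from about 0.25 to 0.725 m from the base axis. Payload 4 kg.
Tool frame: the origin (TCP) lies midway between the tips of the shut fingers; the grasp point (between the pads) lies 19 mm behind it; z points along the fingers, y is the line along which they close (so a half turn about z gives the same grasp; the last joint's range is limited). The gripper opens to 85 mm and grips with 20 to 120 N. Pads are 22 mm wide; open, the fingers measure 114 mm over their backs; the gripper's body (76 mm by 85 mm) begins 54 mm behind the grasp point. The pads swing forward as they close: fully open they stand 13 mm farther back than shut.
Start: joints at [1.32, 0.241, 0.005, 1.335, 0, 1.571], TCP at [0.124, 0.484, 0.231] pointing down, gripper open.
Joint ranges: [-2.72, 2.72], [-1.05, 1.87], [-1.09, 1.28], [-1.99, 2.15], [-1.42, 1.44], [-3.14, 3.14]. Speed limits (rad/s): [2.79, 2.79, 3.14, 3.14, 3.14, 3.14].

INTERFACE

Orientations are given as a unit quaternion [x, y, z, w].
In Python, from workcell import bot gives the robot as it stands. The module is installed in compiled form; this text tells all that it offers.
- The arm moves only by the tool jog_arm, never from a script. Its argument "deltas" is a list of rows, each an object with "fingers": the opening, from 0 (shut) to 1 (fully open); "delta_pos": the shift along the tool's x, y, z normalised to -1 to 1, where 1 is 300 mm, a list of three; "yaw": the turn about the tool's z normalised to -1 to 1, where 1 is pi/4 rad. A call has 1 to 12 rows; each row is the pose to reach, as a shift and turn from the pose commanded when the call began, along the tool's axes at that moment; what a row does not reach only later rows make up. A row lasts 1/10 s, in which the tool goes at most 50 mm and 8.59 degrees, less where a joint would pass 70% of its speed; a pose out of reach is approached as far as the arm can. A call with a number of a shift or a turn outside -1 to 1 is refused whole. A call with a gripper value outside its range is refused whole. The fingers move at their own pace and stop on an object; the grip force is fixed at half the most. Time passes only in rows, so rows that repeat a pose let the fingers close. It gives the time, the measured TCP pose, the force, the opening and the grip force at its end, in the units of the state.
- bot.get_obs(): the state, without advancing time (a new reading comes with each control period).
- bot.camera(name): name is "side" or "top"; returns a dict with "image" (384x512x3 uint8, red, green, blue), "range_z" (384x512 float32, m along the optical axis (not along the pixel's ray), 0 where there is no reading), "fx", "fy", "cx", "cy" (pixels), "rvec" (rotation vector, rad) and "tvec" (3), from world to camera coordinates, as OpenCV has them. Camera axes: x right, y down, z forward; pixel columns grow to the right and rows downward; lengths in m; the calibration is good to about 2 mm. A picture is of the moment at which its call begins.
- bot.job_done(): hands the job in; it is judged then, once.
The state is a dict: "clock": time; "joint_pos": joint angles; "joint_vel": joint speeds; "tau": joint torques, N m; "eef_pos": TCP position; "tool_rot": TCP orientation; "ft_force": force on the tool from outside, world axes, zero at the start; "ft_torque": the same for the moment, N m; "grip_width": finger opening in m; "grasp_force": force on a finger pad.
Only numpy, scipy, OpenCV 4.12 (cv2) and the standard library are available. Lean on these libraries where they do the work, as an engineer would, in place of code of your own. Each camera call takes 0.05 s, during which the arm holds its last target. There are 200 camera calls.

TASK

Change over the roller mixer: first take the finished red-capped tube off its rollers and lay it in the empty place of the sloped stand, cap uphill and foot down by the stop lip, then lay the two purple-capped tubes from the stand in the mixer's two lanes, one in each, resting centred on all four tyres, and last push the mixer's toggle switch fully over to on (it waits for its own timer, so nothing starts). Lower the tubes into place rather than dropping them, without setting the rollers turning (a nudge of less than a quarter turn is all right). Leave the other red-capped tube and everything else on the bench where they are.

Things in the scene. Friction and masses are not known exactly. Their poses are not given: they have to be found in the camera images.
- mixer: White roller mixer, fixed, 200 x 156 mm in plan. Origin on the bench under the middle of its roller bed; x runs along the lanes, away from the switch; z up. Two lanes 72 mm apart, each a pair of free 7 mm steel shafts along x, 34 mm apart, axes 42 mm above the bench. Grey end plates at x = -56 and +72 mm, tops 50 mm up; switch deck 38 mm high at x = -61 to -117 mm.
- lane_a (a point): Middle of the mixer's +y lane, on the axis of a tube lying there (56.7 mm above the bench). A tube lies well with the point 45 mm from its foot within 12 mm of this, along the mixer's x, cap at either end, only its body on the tyres. Fingers go down midway between the tyres (44 mm clear along x); tips at most 10 mm below the lying tube's axis, to stay above the shafts.
- lane_b (a point): The same for the mixer's -y lane.
- switch_tip (a point): Centre of the red ball on the toggle lever (45 mm) on a block midway on the mixer's switch deck. Off, it leans to the mixer's -x; push the tip about 45 mm towards the mixer's +x, in an arc about the lever's foot. A light push moves it and it stays where it is left.
- switch (a joint): Toggle angle in rad: 0 off, leaning to the mixer's -x about 0.5 rad from upright; 1.0 fully on, leaning to +x. On counts above 0.8.
- stand: Sloped stand, fixed, 226 mm wide: white plate with blue V-ribs. Origin on the bench under its middle. The plate rises towards the stand's +x at 0.56 rad from level. Four places at y = -87, -29, +29, +87 mm, each for one tube pointing straight up the slope, cap uphill, foot at the blue stop lip (30 mm above the plate).
- free_place (a point): Middle of the stand's empty place (second from the -y end), on the axis of a tube lying there, 27 mm above the plate square to it: the point 45 mm from a tube's foot belongs here, within 15 mm along the slope and 5 mm across. In every place the two notched ribs lie 26 mm down and up the slope, 10 mm thick, 42 mm clear between them for fingers.
- red_tube: The red-capped tube that lies in the mixer's +y lane at the start, cap towards the mixer's +x. Glass tube 105 mm long: body 13 mm thick up to 84 mm from the foot, cap 16.4 mm thick beyond. 14 to 28 g. Origin at the centre of the foot, z axis from foot to cap. Grasp across the body about 45 mm from the foot.
- purple_1: Purple-capped tube in one of the stand's places. Glass tube 105 mm long: body 13 mm thick up to 84 mm from the foot, cap 16.4 mm thick beyond. 14 to 28 g. Origin at the centre of the foot, z axis from foot to cap. Grasp across the body about 45 mm from the foot.
- purple_2: The other purple-capped tube in the stand. Glass tube 105 mm long: body 13 mm thick up to 84 mm from the foot, cap 16.4 mm thick beyond. 14 to 28 g. Origin at the centre of the foot, z axis from foot to cap. Grasp across the body about 45 mm from the foot.
- red_parked: Another red-capped tube, already lying in the stand; leave it. Glass tube 105 mm long: body 13 mm thick up to 84 mm from the foot, cap 16.4 mm thick beyond. 14 to 28 g. Origin at the centre of the foot, z axis from foot to cap. Grasp across the body about 45 mm from the foot.
- purple_1_mid (a point): Point on the axis of purple_1, 45 mm from its foot.
- purple_2_mid (a point): Point on the axis of purple_2, 45 mm from its foot.
- red_tube_mid (a point): Point on the axis of red_tube, 45 mm from its foot.
- roller_a1 (a joint): Turn in rad of one shaft with its two black rubber tyres (32 mm thick, 8 mm wide, centred at x = -26 and +26 mm of the mixer): +y lane, +y side. 0 at the start; turns with a trace of friction.
- roller_a2 (a joint): Turn in rad of one shaft with its two black rubber tyres (32 mm thick, 8 mm wide, centred at x = -26 and +26 mm of the mixer): +y lane, -y side. 0 at the start; turns with a trace of friction.
- roller_b1 (a joint): Turn in rad of one shaft with its two black rubber tyres (32 mm thick, 8 mm wide, centred at x = -26 and +26 mm of the mixer): -y lane, +y side. 0 at the start; turns with a trace of friction.
- roller_b2 (a joint): Turn in rad of one shaft with its two black rubber tyres (32 mm thick, 8 mm wide, centred at x = -26 and +26 mm of the mixer): -y lane, -y side. 0 at the start; turns with a trace of friction.
- timer: White bench timer 62 x 66 x 23 mm, a bystander; origin under its middle.
- stain_bottle: Brown dropper bottle, 37 mm in diameter, 88 mm tall, a bystander; origin under its middle.
- tape: Tape roll 98 mm in diameter, 25 mm tall, a bystander; origin under its middle.
- dish: Petri dish 59 mm in diameter, 15 mm tall, a bystander; origin under its middle.
- cup: Specimen cup with yellow lid, 59 mm in diameter, 72 mm tall, a bystander; origin under its middle.
- pen: Black and white marker pen 135 mm long, 17 mm thick, lying along its y, a bystander; origin under its middle.

How it is judged:
By the outcome, as a careful person would: the job done as asked, in the order asked, and still so for the second after the job is handed in, with the robot touching nothing.
It also fails if it takes over 64 s, if anything falls off the work surface, if the arm or the gripper's body presses on something with over 40 N, if the wrist force passes 120 N, or if a joint passes its speed limit or range.

## Working session

There is one attempt and no reset: what is moved stays moved. The work goes in short steps, Python scripts to look and compute and a tool call to move; the robot and the scene stay as the last step left them, time stands still between calls to the robot, and variables do not carry over. Pictures are saved under pics/ and viewed, at most 13 in all, crops included, and the job is handed in when it is done.

Besides the shell and the picture viewer there is one more tool, called as name(argument=value, ...) on one line, values as JSON. jog_arm: Moves the arm, as the interface text tells. Scaled input: -1 to 1 covers 300 mm each way for a shift and pi/4 rad each way for a turn. Its arguments: {"type":"object","properties":{"deltas":{"type":"array","items":{"type":"object","properties":{"fingers":{"type":"number"},"delta_pos":{"type":"array","items":{"type":"number"}},"yaw":{"type":"number"}}}}},"required":["deltas"]}

```bash
mkdir -p pics; python3 - <<'E'
from workcell import bot
import cv2,numpy as np
for n in ("side","top"):
    c=bot.camera(n); np.savez(n+"0.npz",**c)
    cv2.imwrite(f"pics/{n}0.png",cv2.resize(c["image"][:,:,::-1],(800,600),interpolation=cv2.INTER_CUBIC))
    R=cv2.Rodrigues(np.array(c["rvec"]))[0]; print(n,c["fx"],c["cx"],c["cy"],(-R.T@np.array(c["tvec"]).ravel()).round(3),R[2].round(3))
print(bot.get_obs())
E
```

```text
side 407.1500834135096 256.733373267087 188.73693311582775 [-0.024  0.956  0.681] [ 0.473 -0.743 -0.473]
top 486.66323905568066 248.19566205117772 193.35425617063373 [0.284 0.025 1.637] [ 0.177 -0.014 -0.984]
{'clock': 0.1, 'joint_pos': array([ 1.31998731e+00,  2.41310199e-01,  3.88827688e-03,  1.33520878e+00,
       -8.30195816e-06,  1.57077550e+00]), 'joint_vel': array([ 0.00020044, -0.00351995,  0.00331375,  0.00082444, -0.00074933,
        0.00038598]), 'tau': array([ 1.28026455e-03, -3.73137975e+01,  2.53010201e+01,  1.08363078e-02,
        9.27614678e-05,  1.91154335e-06]), 'eef_pos': array([0.12395866, 0.48381804, 0.23052688]), 'tool_rot': array([ 1.25065688e-01,  9.92148040e-01, -9.10501704e-04, -1.10609154e-04]), 'ft_force': array([-0.10854142, -0.49823015,  0.09240222]), 'ft_torque': array([0.02517123, 0.05975193, 0.00339545]), 'grasp_force': 0.0, 'grip_width': 0.08548011001608811}
```

View pics/top0.png

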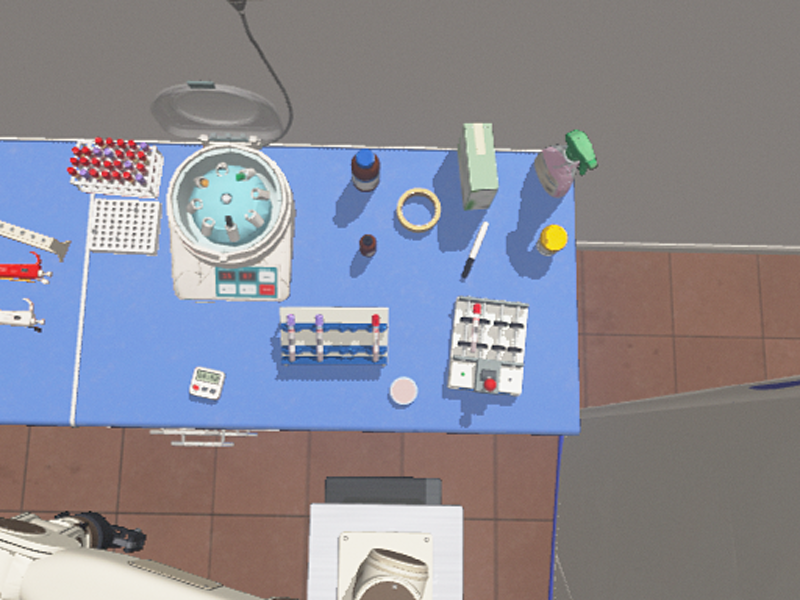

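View pics/side0.png

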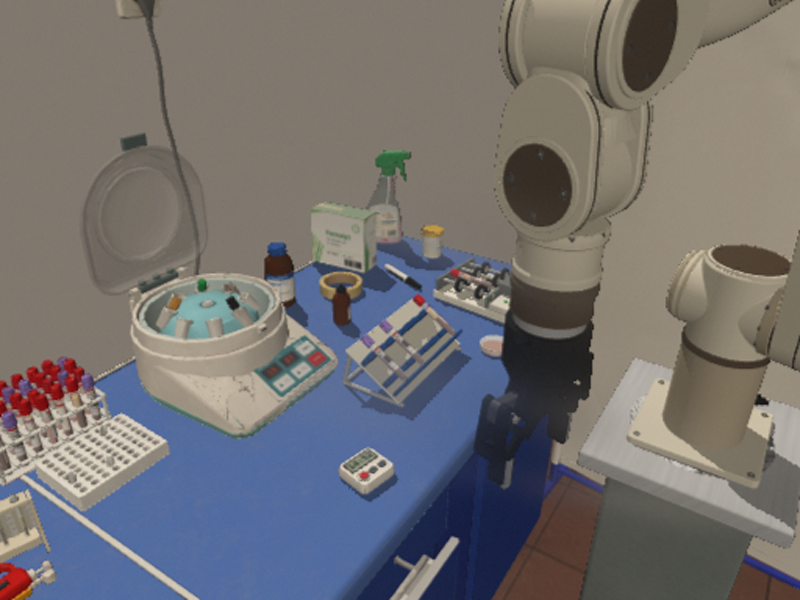

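The top picture shows the stand at (334,335) with its caps uphill (away from the robot) and the mixer at (488,345). The mixer's switch is towards the robot and the red tube's cap is at (477,308). The side view shows the same, with the arm hiding part of the mixer. Next I'll build point clouds.

```bash
cat > h.py <<'E'
import cv2,numpy as np
def cloud(c):
    R=cv2.Rodrigues(np.array(c["rvec"]))[0]; t=np.array(c["tvec"]).ravel()
    z=np.array(c["range_z"]); v,u=np.mgrid[:z.shape[0],:z.shape[1]]
    P=np.stack([(u-c["cx"])/c["fx"]*z,(v-c["cy"])/c["fy"]*z,z],-1)
    return (P-t)@R
def blobs(c,mask,mn=4):
    P=cloud(c); n,l,s,ce=cv2.connectedComponentsWithStats(mask.astype(np.uint8),connectivity=8)
    return [(s[i,4],ce[i].round(1),P[l==i]) for i in range(1,n) if s[i,4]>=mn]
def masks(c):
    h=cv2.cvtColor(np.array(c["image"]),cv2.COLOR_RGB2HSV).astype(int); H,S,V=h[...,0],h[...,1],h[...,2]
    return dict(red=((H<8)|(H>172))&(S>130)&(V>70),purple=(H>118)&(H<160)&(S>40)&(V>90),
      blue=(H>100)&(H<118)&(S>190)&(V>40)&(V<150),dark=(V<70),white=(S<50)&(V>150))
E
python3 - <<'E'
from h import *
np.set_printoptions(suppress=True,precision=4)
for n in("top","side"):
    c=dict(np.load(n+"0.npz")); m=masks(c)
    P=cloud(c); roi=(P[...,0]>.25)&(P[...,0]<.6)&(P[...,1]<.25)&(P[...,1]>-.4)&(P[...,2]>.008)&(P[...,2]<.2)
    for k in m:
        for a,ce,p in blobs(c,m[k]&roi,5): print(n,k,a,ce,np.median(p,0),p.min(0),p.max(0))
    im=c["image"][:,:,::-1]
    cr=im[185:260,170:345] if n=="top" else im[145:265,215:345]
    cv2.imwrite(f"pics/{n}c.png",cv2.resize(cr,None,fx=4.5,fy=4.5,interpolation=cv2.INTER_CUBIC))
E
```

```text
top red 5 [174. 185.] [0.5886 0.247  0.0677] [0.5832 0.2467 0.0617] [0.5954 0.2473 0.068 ]
top red 24 [304.8 197. ] [ 0.5583 -0.1839  0.0641] [ 0.5488 -0.1904  0.0576] [ 0.5689 -0.1762  0.0725]
top red 27 [239.6 204.6] [0.5226 0.0292 0.0999] [0.5126 0.0256 0.0921] [0.5354 0.0356 0.1068]
top red 42 [313.1 245.8] [ 0.3948 -0.2025  0.1093] [ 0.3853 -0.212   0.1002] [ 0.4048 -0.1934  0.1167]
top purple 32 [185.8 204.5] [0.5187 0.2017 0.0986] [0.5086 0.1951 0.0883] [0.5331 0.2085 0.1097]
top purple 37 [203.9 204.6] [0.52   0.1439 0.0998] [0.5105 0.1372 0.0702] [0.5334 0.1523 0.1109]
top dark 5 [296.2 203.2] [ 0.5391 -0.1552  0.0557] [ 0.5366 -0.1617  0.0499] [ 0.5393 -0.1522  0.0566]
top white 86 [180.  187.1] [0.585  0.2281 0.0567] [0.5682 0.2121 0.0389] [0.5999 0.2488 0.0706]
top white 75 [317.4 192.3] [ 0.5773 -0.2293  0.0503] [ 0.5684 -0.2964  0.0359] [ 0.5892 -0.1529  0.0595]
top white 2110 [312.2 221.9] [ 0.48   -0.2133  0.0313] [ 0.3797 -0.298   0.0094] [ 0.5893 -0.1289  0.1059]
top white 621 [213.9 201.2] [0.5374 0.1109 0.0724] [0.519  0.0026 0.0082] [0.564  0.2287 0.1102]
top whi
[... 2589 characters left out ...]
0.0031  0.0178]
side white 10 [270.9 217.9] [0.486  0.0739 0.0382] [0.4823 0.0655 0.0361] [0.4889 0.0845 0.0402]
side white 35 [210.1 225.3] [0.5885 0.2278 0.0585] [0.5767 0.2217 0.0493] [0.5994 0.2383 0.0681]
side white 15 [263.2 223.5] [0.4664 0.1499 0.0665] [0.4603 0.1047 0.0375] [0.4838 0.1567 0.071 ]
side white 6 [316.8 224.8] [ 0.3732 -0.0057  0.0117] [ 0.365  -0.0078  0.0107] [ 0.3771 -0.003   0.0149]
side white 9 [260.4 227.3] [0.4835 0.1341 0.0386] [0.4808 0.128  0.0369] [0.4889 0.1429 0.0415]
side white 15 [251.9 233.5] [0.465  0.2064 0.0652] [0.4605 0.203  0.0611] [0.4718 0.2104 0.0691]
side white 8 [248.9 237.5] [0.4831 0.1942 0.039 ] [0.4792 0.1876 0.0364] [0.4892 0.1998 0.0416]
```

View pics/topc.png

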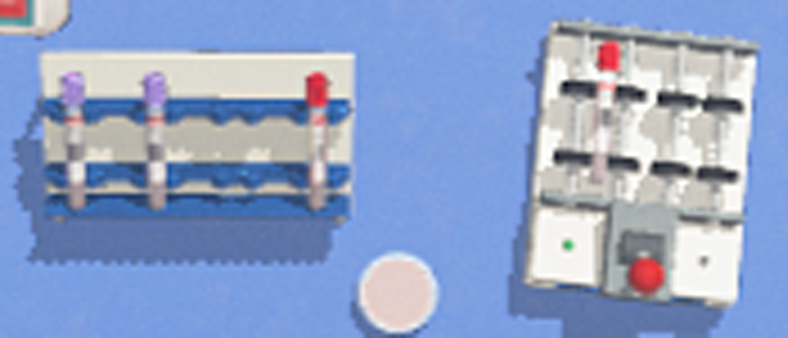

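The crop shows purple tubes at the left two stand places, the red one at the far right, and the free place third from the left. The mixer is turned slightly clockwise, with the lever ball at (645,275). Next: yaw and centre fits.

```bash
python3 - <<'E'
from h import *
np.set_printoptions(suppress=True,precision=4)
def rect(p):
    r=cv2.minAreaRect((p[:,:2]*1000).astype(np.float32)); return np.round(r[0],1),np.round(r[1],1),round(r[2],2)
C={n:dict(np.load(n+"0.npz")) for n in("top","side")}
c=C["top"];P=cloud(c);x,y,z=P[...,0],P[...,1],P[...,2]
mx=(x>.35)&(x<.62)&(y<-.11)&(y>-.32)
for lo in(.006,.012,.02): print("mixer",lo,rect(P[mx&(z>lo)&(z<.065)]))
st=(x>.41)&(x<.60)&(y<.24)&(y>-.01)
for lo in(.006,.012,.02): print("stand",lo,rect(P[st&(z>lo)]))
for n,c in C.items():
    P=cloud(c);x,y,z=P[...,0],P[...,1],P[...,2];V=c["image"].max(-1)
    m=(V<95)&(x>.44)&(x<.56)&(y<-.12)&(y>-.3)&(z>.03)&(z<.063)
    for a,ce,p in blobs(c,m,4): print(n,"tyre",a,ce,p.mean(0),p.min(0),p.max(0))
    # stand plate plane: light pixels
    m=masks(c)["white"]&(x>.44)&(x<.57)&(y<.225)&(y>.005)&(z>.01)
    p=P[m]
    for _ in range(8):
        A=np.c_[p[:,0],p[:,1],np.ones(len(p))]; s=np.linalg.lstsq(A,p[:,2],rcond=None)[0]; r=p[:,2]-A@s
        k=np.abs(r)<max(.002,1.5*np.median(abs(r))); p=p[k]
    print(n,"plane",s,len(p),"slope",np.arctan(np.hypot(*s[:2])),"yaw",np.arctan2(s[1],s[0]))
    # tubes: strip around each
    for nm,y0,x0,x1,zf in(("p1",.2017,.435,.54,0),("p2",.1439,.435,.54,0),("rp",.0292,.435,.54,0),("red",-.18,.45,.575,.05)):
        g=(x>x0)&(x<x1)&(abs(y-y0-(.006 if n=="side" else 0))<.022)
        up=g&((z-(s[0]*x+s[1]*y+s[2])>.026) if nm!="red" else ((z>.0605)))
        p=P[up]
        if len(p)>5: 
            f=np.polyfit(p[:,0],p[:,1],1); print(n,nm,len(p),"dy/dx",f[0].round(4),"mean",p.mean(0),"xr",p[:,0].min(),p[:,0].max(),"y@.4785",np.polyval(f,.4785))
E
```

```text
mixer 0.006 (array([ 484.6, -214.1]), array([268.1, 207.7]), 0.09)
mixer 0.012 (array([ 494.8, -215.1]), array([156.8, 227. ]), 84.28)
mixer 0.02 (array([ 482.9, -213.5]), array([155.4, 203. ]), 84.46)
stand 0.006 (array([504.8, 115.7]), array([248.2, 189.1]), 89.69)
stand 0.012 (array([518.7, 120.3]), array([166.5, 236.1]), 1.16)
stand 0.02 (array([520. , 120.3]), array([163.6, 236.3]), 1.05)
top tyre 15 [297.6 203.8] [ 0.5367 -0.1607  0.0544] [ 0.5332 -0.1722  0.0443] [ 0.5393 -0.1522  0.0626]
top tyre 13 [309.3 205.1] [ 0.5332 -0.1993  0.0547] [ 0.5303 -0.2086  0.0508] [ 0.537 -0.191  0.06 ]
top tyre 18 [319.9 206.6] [ 0.5287 -0.2343  0.0556] [ 0.525  -0.2481  0.0483] [ 0.531  -0.2213  0.0619]
top tyre 19 [330.2 207.7] [ 0.5259 -0.2681  0.0548] [ 0.5213 -0.2808  0.0407] [ 0.5301 -0.2562  0.0625]
top tyre 15 [296.7 219.6] [ 0.4841 -0.1575  0.0553] [ 0.4801 -0.1689  0.045 ] [ 0.4872 -0.1462  0.0628]
top tyre 15 [308.1 220.7] [ 0.4811 -0.1951  0.0557] [ 0.4769 -0.2054  0.0492] [ 0.4835 -0.1851  0.0617]
top tyre 18 [318. 222.] [ 0.4777 -0.2277  0.0541] [ 0.4739 -0.2404  0.0429] [ 0.48
[... 1008 characters left out ...]
0.1459  0.0591]
side tyre 49 [306.8 185.8] [ 0.4836 -0.1551  0.046 ] [ 0.4754 -0.1823  0.0302] [ 0.4912 -0.1398  0.0599]
side plane [ 0.4432  0.0152 -0.1676] 195 slope 0.4174076699358511 yaw 0.034312033025146106
side p1 100 dy/dx 0.056 mean [0.5043 0.2084 0.0899] xr 0.4636081404613909 0.530007802327517 y@.4785 0.2069670296069747
side p2 100 dy/dx 0.0535 mean [0.503  0.1512 0.0888] xr 0.4631584048824024 0.5316742875700117 y@.4785 0.14987476436631425
side rp 91 dy/dx 0.0494 mean [0.5045 0.0351 0.088 ] xr 0.4633421389971335 0.5337669598568918 y@.4785 0.03385199266193423
side red 57 dy/dx -0.0634 mean [ 0.5166 -0.1755  0.0628] xr 0.4509630217490211 0.5689600715645258 y@.4785 -0.17304827871743872
```

```bash
cat > go.py <<'E'
import sys,numpy as np
from workcell import bot
from scipy.spatial.transform import Rotation as Ro
o=bot.get_obs(); R=Ro.from_quat(o["tool_rot"]).as_matrix(); p=o["eef_pos"]
yw=np.arctan2(-R[0,1],R[1,1])
print("t",round(o["clock"],2),"p",p.round(4),"yaw",round(yw,3),"F",o["ft_force"].round(1),"w",round(o["grip_width"],4),"g",round(o["grasp_force"],1))
for a in sys.argv[1:]:
    v=[float(s) for s in a.split(",")]
    print(a,"->",((R.T@(np.array(v[:3])-p))/.3).round(4),"yaw",round(-(v[3]-yw)/(np.pi/4),3))
E
python3 go.py .3,.15,.23,-.098 .508,-.179,.13,-.098
python3 - <<'E'
from h import *
c=dict(np.load("top0.npz"));P=cloud(c);x,y,z=P[...,0],P[...,1],P[...,2]
for n,y0 in(("p1",.2012),("p2",.1433),("rp",.028)):
    p=P[(abs(y-y0)<.0028)&(x>.43)&(x<.55)&(z>.04)]; q=p[p[:,0]<.505]
    f=np.polyfit(q[:,0],q[:,2],1); print(n,len(q),f,"ridge z at .478",np.polyval(f,.478)); print((p[np.argsort(p[:,0])][::3,[0,2]]*1000).round().astype(int).tolist())
E
```

```text
t 0.1 p [0.124  0.4838 0.2305] yaw -0.251 F [-0.1 -0.5  0.1] w 0.0855 g 0.0
.3,.15,.23,-.098 -> [-0.8446 -0.9323  0.0035] yaw -0.195
.508,-.179,.13,-.098 -> [-1.7884 -1.822   0.3384] yaw -0.195
p1 44 [ 0.60899391 -0.21600807] ridge z at .478 0.0750910196553268
[[437, 51], [440, 48], [446, 57], [449, 59], [455, 62], [459, 60], [464, 73], [467, 69], [473, 80], [477, 70], [482, 80], [488, 83], [492, 80], [497, 91], [502, 99], [509, 100], [515, 97], [524, 107], [527, 107], [538, 77], [548, 78]]
p2 43 [ 0.63469987 -0.22998262] ridge z at .478 0.07340391956155834
[[438, 46], [441, 49], [447, 58], [451, 53], [456, 63], [460, 54], [466, 63], [469, 65], [474, 74], [478, 71], [484, 80], [488, 71], [492, 88], [499, 86], [505, 91], [511, 95], [513, 97], [519, 101], [525, 107], [533, 94], [546, 79]]
rp 30 [ 0.6336253 -0.2287293] ridge z at .478 0.07414359673817103
[[440, 53], [443, 53], [450, 56], [456, 60], [465, 65], [474, 68], [483, 76], [493, 76], [497, 92], [501, 87], [506, 98], [510, 90], [516, 98], [519, 96], [524, 104], [528, 100], [535, 100], [543, 67], [548, 79]]
```

jog_arm(deltas=[{"delta_pos": [-0.845, -0.932, 0], "yaw": -0.195, "fingers": 0.4}, {"delta_pos": [-0.845, -0.932, 0], "yaw": -0.195, "fingers": 0.4}, {"delta_pos": [-0.845, -0.932, 0], "yaw": -0.195, "fingers": 0.4}, {"delta_pos": [-0.845, -0.932, 0], "yaw": -0.195, "fingers": 0.4}, {"delta_pos": [-0.845, -0.932, 0], "yaw": -0.195, "fingers": 0.4}, {"delta_pos": [-0.845, -0.932, 0], "yaw": -0.195, "fingers": 0.4}, {"delta_pos": [-0.845, -0.932, 0], "yaw": -0.195, "fingers": 0.4}, {"delta_pos": [-0.845, -0.932, 0], "yaw": -0.195, "fingers": 0.4}, {"delta_pos": [-0.845, -0.932, 0], "yaw": -0.195, "fingers": 0.4}])

```text
clock: 1.0
eef_pos: [0.3011, 0.1479, 0.2311]
tool_rot: [0.052, 0.999, -0.0, 0.0]
ft_force: [-0.0, 0.2, -0.2]
grip_width: 0.0341
grasp_force: 0.0
```

```bash
python3 go.py .508,-.08,.15,-.098 .508,-.179,.13,-.098
```

```text
t 1.0 p [0.3011 0.1479 0.2311] yaw -0.104 F [-0.   0.2 -0.2] w 0.0341 g 0.0
.508,-.08,.15,-.098 -> [-0.765  -0.6834  0.2711] yaw -0.008
.508,-.179,.13,-.098 -> [-0.7994 -1.0116  0.3381] yaw -0.008
```

jog_arm(deltas=[{"delta_pos": [-0.8, -1.0, 0.2], "yaw": -0.008, "fingers": 0.4}, {"delta_pos": [-0.8, -1.0, 0.2], "yaw": -0.008, "fingers": 0.4}, {"delta_pos": [-0.8, -1.0, 0.2], "yaw": -0.008, "fingers": 0.4}, {"delta_pos": [-0.8, -1.0, 0.2], "yaw": -0.008, "fingers": 0.4}, {"delta_pos": [-0.8, -1.0, 0.2], "yaw": -0.008, "fingers": 0.4}, {"delta_pos": [-0.8, -1.0, 0.2], "yaw": -0.008, "fingers": 0.4}, {"delta_pos": [-0.8, -1.0, 0.2], "yaw": -0.008, "fingers": 0.4}, {"delta_pos": [-0.8, -1.0, 0.338], "yaw": -0.008, "fingers": 0.4}, {"delta_pos": [-0.8, -1.0, 0.338], "yaw": -0.008, "fingers": 0.4}, {"delta_pos": [-0.8, -1.0, 0.338], "yaw": -0.008, "fingers": 0.4}, {"delta_pos": [-0.8, -1.0, 0.338], "yaw": -0.008, "fingers": 0.4}])

```text
clock: 2.1
eef_pos: [0.5096, -0.1701, 0.1301]
tool_rot: [0.045, 0.999, 0.0, -0.0]
ft_force: [-0.8, -0.6, 1.0]
grip_width: 0.0342
grasp_force: 0.0
```

```bash
python3 go.py .508,-.179,.08,-.098 .508,-.179,.0467,-.098; python3 - <<'E'
from h import *
from workcell import bot
c=bot.camera("side");im=np.array(c["image"])[100:250,230:400,::-1]
cv2.imwrite("pics/s1.png",cv2.resize(im,None,fx=4,fy=4,interpolation=cv2.INTER_CUBIC))
E
```

```text
t 2.1 p [ 0.5096 -0.1701  0.1301] yaw -0.09 F [-0.8 -0.6  1. ] w 0.0342 g 0.0
.508,-.179,.08,-.098 -> [ 0.0026 -0.0302  0.1668] yaw 0.01
.508,-.179,.0467,-.098 -> [ 0.0024 -0.0303  0.2778] yaw 0.01
```

View pics/s1.png

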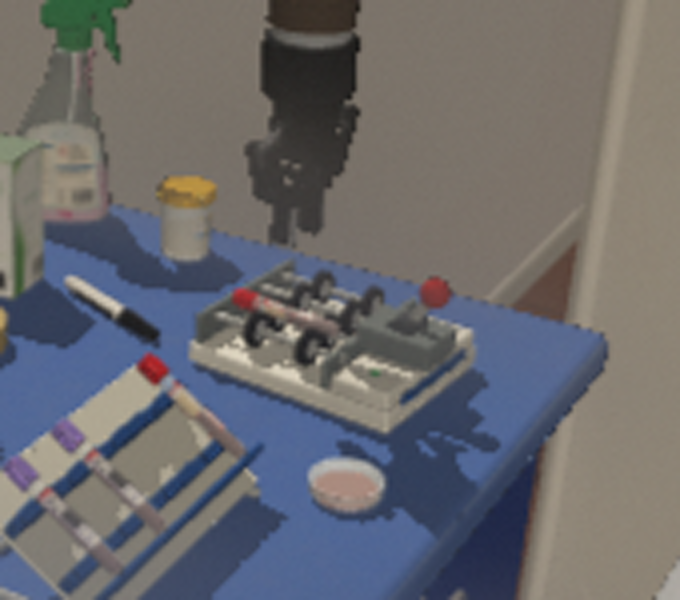

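The gripper at (290,180) hangs above the red tube, open across it. Now I'll descend and grip.

jog_arm(deltas=[{"delta_pos": [0.003, -0.03, 0.05], "yaw": 0.01, "fingers": 0.4}, {"delta_pos": [0.003, -0.03, 0.16], "yaw": 0.01, "fingers": 0.4}, {"delta_pos": [0.003, -0.03, 0.24], "yaw": 0.01, "fingers": 0.4}, {"delta_pos": [0.003, -0.03, 0.278], "yaw": 0.01, "fingers": 0.4}, {"delta_pos": [0.003, -0.03, 0.278], "yaw": 0.01, "fingers": 0.4}, {"delta_pos": [0.003, -0.03, 0.278], "yaw": 0.01, "fingers": 0.2}, {"delta_pos": [0.003, -0.03, 0.278], "yaw": 0.01, "fingers": 0}, {"delta_pos": [0.003, -0.03, 0.278], "yaw": 0.01, "fingers": 0}, {"delta_pos": [0.003, -0.03, 0.278], "yaw": 0.01, "fingers": 0}, {"delta_pos": [0.003, -0.03, 0.278], "yaw": 0.01, "fingers": 0}, {"delta_pos": [0.003, -0.03, 0.278], "yaw": 0.01, "fingers": 0}])

```text
clock: 3.25
eef_pos: [0.5096, -0.1795, 0.0477]
tool_rot: [0.049, 0.999, 0.001, 0.002]
ft_force: [1.8, 3.9, 6.3]
grip_width: 0.0109
grasp_force: 58.9
```

```bash
python3 go.py .48,.085,.16,.02
```

```text
t 3.25 p [ 0.5096 -0.1795  0.0477] yaw -0.098 F [1.8 3.9 6.3] w 0.0109 g 58.9
.48,.085,.16,.02 -> [ 0.1836  0.8685 -0.3735] yaw -0.151
```

jog_arm(deltas=[{"delta_pos": [0, 0, -0.07], "yaw": 0, "fingers": 0}, {"delta_pos": [0, 0, -0.2], "yaw": 0, "fingers": 0}, {"delta_pos": [0, 0, -0.33], "yaw": 0, "fingers": 0}, {"delta_pos": [0, 0, -0.374], "yaw": 0, "fingers": 0}, {"delta_pos": [0, 0, -0.374], "yaw": 0, "fingers": 0}])

```text
clock: 3.75
eef_pos: [0.5098, -0.1815, 0.1614]
tool_rot: [0.05, 0.999, -0.001, 0.003]
ft_force: [0.6, -0.1, -0.8]
grip_width: 0.0109
grasp_force: 58.7
```

```bash
python3 go.py .48,.085,.16,.02; python3 - <<'E'
from h import *
from workcell import bot
c=bot.camera("side");im=np.array(c["image"])[100:250,230:400,::-1]
cv2.imwrite("pics/s2.png",cv2.resize(im,None,fx=4,fy=4,interpolation=cv2.INTER_CUBIC))
m=masks(c)["red"]
for a,ce,p in blobs(c,m,8): print(a,ce,np.median(p,0).round(4))
E
```

```text
t 3.75 p [ 0.5098 -0.1815  0.1614] yaw -0.1 F [ 0.6 -0.1 -0.8] w 0.0109 g 58.7
.48,.085,.16,.02 -> [0.1873 0.8741 0.0015] yaw -0.153
14 [293.2 142.4] [ 0.5567 -0.1794  0.1773]
23 [338.6 172. ] [ 0.3925 -0.1927  0.1068]
32 [267.8 191.8] [0.5212 0.0371 0.0984]
51 [202.2 229.1] [0.5893 0.2644 0.0651]
182 [ 46.3 239.9] [0.8375 0.5417 0.1001]
611 [ 24.5 249. ] [0.8426 0.5898 0.1008]
49 [  9.9 243.2] [0.8897 0.6076 0.1042]
25 [  1.1 247.5] [0.8902 0.6258 0.1049]
34 [  1.3 260.3] [0.845  0.6502 0.1012]
14 [232.5 303.5] [0.3842 0.4079 0.0229]
324 [  8.2 371.6] [0.6216 0.7761 0.0232]
```

View pics/s2.png

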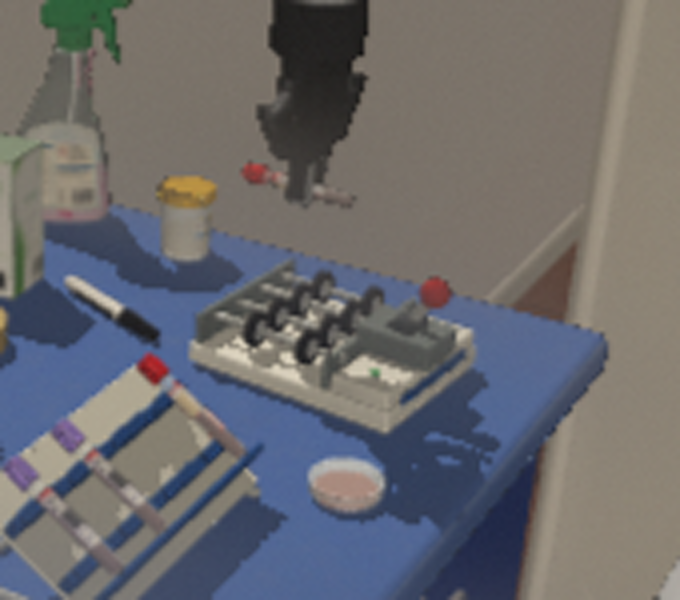

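The red tube is held level at (300,185), the lane is empty and the rollers look undisturbed. Moving to above the free place.

jog_arm(deltas=[{"delta_pos": [0.17, 0.874, 0], "yaw": -0.153, "fingers": 0}, {"delta_pos": [0.17, 0.874, 0], "yaw": -0.153, "fingers": 0}, {"delta_pos": [0.17, 0.874, 0], "yaw": -0.153, "fingers": 0}, {"delta_pos": [0.17, 0.874, 0], "yaw": -0.153, "fingers": 0}, {"delta_pos": [0.17, 0.874, 0], "yaw": -0.153, "fingers": 0}, {"delta_pos": [0.17, 0.874, 0], "yaw": -0.153, "fingers": 0}, {"delta_pos": [0.17, 0.874, 0], "yaw": -0.153, "fingers": 0}, {"delta_pos": [0.17, 0.874, 0], "yaw": -0.153, "fingers": 0}])

```text
clock: 4.6
eef_pos: [0.4823, 0.0853, 0.1571]
tool_rot: [-0.011, 1.0, -0.001, -0.001]
ft_force: [0.6, -0.2, -0.0]
grip_width: 0.0107
grasp_force: 58.8
```

```bash
python3 go.py .484,.0853,.085,.02 .484,.0853,.06,.02
```

```text
t 4.6 p [0.4823 0.0853 0.1571] yaw 0.022 F [ 0.6 -0.2 -0. ] w 0.0107 g 58.8
.484,.0853,.085,.02 -> [-6.200e-03  1.000e-04  2.404e-01] yaw 0.002
.484,.0853,.06,.02 -> [-6.500e-03  2.000e-04  3.237e-01] yaw 0.002
```

jog_arm(deltas=[{"delta_pos": [-0.006, 0, 0.1], "yaw": 0, "fingers": 0}, {"delta_pos": [-0.006, 0, 0.2], "yaw": 0, "fingers": 0}, {"delta_pos": [-0.006, 0, 0.25], "yaw": 0, "fingers": 0}, {"delta_pos": [-0.006, 0, 0.265], "yaw": 0, "fingers": 0}, {"delta_pos": [-0.006, 0, 0.275], "yaw": 0, "fingers": 0}, {"delta_pos": [-0.006, 0, 0.283], "yaw": 0, "fingers": 0}, {"delta_pos": [-0.006, 0, 0.29], "yaw": 0, "fingers": 0}])

```text
clock: 5.3
eef_pos: [0.4854, 0.0865, 0.0738]
tool_rot: [-0.01, 1.0, 0.002, 0.0]
ft_force: [-7.8, 5.9, 17.8]
grip_width: 0.0106
grasp_force: 60.8
```

jog_arm(deltas=[{"delta_pos": [0, 0, 0.006], "yaw": 0, "fingers": 0}, {"delta_pos": [0, 0, 0.012], "yaw": 0, "fingers": 0}])

```text
clock: 5.5
eef_pos: [0.486, 0.0874, 0.0713]
tool_rot: [-0.011, 1.0, 0.003, 0.001]
ft_force: [-6.1, 8.5, 14.7]
grip_width: 0.0111
grasp_force: 61.9
```

```bash
python3 go.py .484,.0853,.06,.02; python3 - <<'E'
from h import *
from workcell import bot
c=bot.camera("side");im=np.array(c["image"])[120:270,200:370,::-1]
cv2.imwrite("pics/s3.png",cv2.resize(im,None,fx=4,fy=4,interpolation=cv2.INTER_CUBIC))
for a,ce,p in blobs(c,masks(c)["red"],8):
    if ce[0]>230 and ce[1]<220: print(a,ce,np.median(p,0).round(4))
E
```

```text
t 5.5 p [0.486  0.0874 0.0713] yaw 0.021 F [-6.1  8.5 14.7] w 0.0111 g 61.9
.484,.0853,.06,.02 -> [ 0.0068 -0.0072  0.0375] yaw 0.002
20 [338.5 171.7] [ 0.3936 -0.1939  0.1071]
33 [253.8 201. ] [0.5315 0.0962 0.091 ]
```

View pics/s3.png

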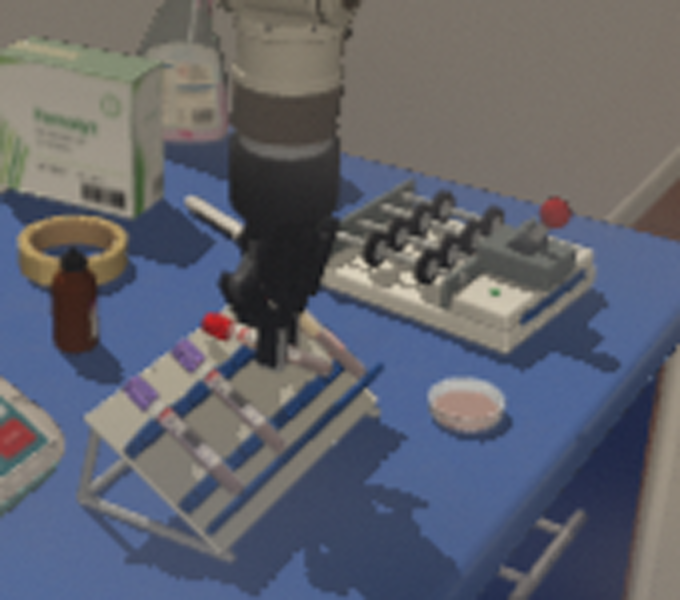

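The tube has met the upper rib and is pivoting in the grip, with its cap at (217,325). I'll keep pressing down gently and shift slightly to +y.

jog_arm(deltas=[{"delta_pos": [0, 0.004, 0.005], "yaw": 0, "fingers": 0}, {"delta_pos": [0, 0.008, 0.011], "yaw": 0, "fingers": 0}, {"delta_pos": [0, 0.008, 0.017], "yaw": 0, "fingers": 0}, {"delta_pos": [0, 0.008, 0.023], "yaw": 0, "fingers": 0}, {"delta_pos": [0, 0.008, 0.023], "yaw": 0, "fingers": 0}])

```text
clock: 6.05
eef_pos: [0.4873, 0.0883, 0.0648]
tool_rot: [-0.01, 1.0, 0.001, 0.003]
ft_force: [-4.7, 2.8, 16.9]
grip_width: 0.0106
grasp_force: 67.2
```

```bash
cat > caps.py <<'E'
from h import *
from workcell import bot
c=bot.camera("side")
for k in("red","purple"):
  for a,ce,p in blobs(c,masks(c)[k],6):
    q=np.median(p,0)
    if .3<q[0]<.6 and q[1]<.3 and q[2]<.3 and ce[0]>225: print(k,a,ce,q.round(4))
E
python3 go.py .484,.0853,.06,.02; python3 caps.py
```

```text
t 6.05 p [0.4873 0.0883 0.0648] yaw 0.02 F [-4.7  2.8 16.9] w 0.0106 g 67.2
.484,.0853,.06,.02 -> [ 0.0113 -0.0097  0.0158] yaw -0.0
red 20 [338.4 171.8] [ 0.3943 -0.1929  0.1079]
red 34 [253.8 199.9] [0.5322 0.097  0.0949]
purple 40 [246.6 208.2] [0.5199 0.1527 0.0997]
purple 39 [234.6 217.5] [0.5185 0.211  0.0994]
purple 22 [350.8 310.1] [ 0.3648 -0.5149 -0.7476]
```

jog_arm(deltas=[{"delta_pos": [0.004, 0, 0.006], "yaw": 0, "fingers": 0}, {"delta_pos": [0.009, 0, 0.012], "yaw": 0, "fingers": 0}, {"delta_pos": [0.014, 0, 0.018], "yaw": 0, "fingers": 0}, {"delta_pos": [0.017, 0, 0.022], "yaw": 0, "fingers": 0}, {"delta_pos": [0.017, 0, 0.022], "yaw": 0, "fingers": 0}])

```text
clock: 6.6
eef_pos: [0.4868, 0.0882, 0.0604]
tool_rot: [-0.01, 1.0, 0.001, 0.007]
ft_force: [-0.4, 1.0, 22.8]
grip_width: 0.0108
grasp_force: 71.4
```

```bash
python3 go.py .484,.0853,.06,.02; python3 caps.py
```

```text
t 6.6 p [0.4868 0.0882 0.0604] yaw 0.019 F [-0.4  1.  22.8] w 0.0108 g 71.4
.484,.0853,.06,.02 -> [ 0.0094 -0.0096  0.0011] yaw -0.001
red 21 [338.4 172. ] [ 0.3931 -0.1932  0.1062]
red 33 [253.8 199.3] [0.5337 0.0969 0.0968]
purple 40 [246.6 208.2] [0.5195 0.1525 0.0993]
purple 39 [234.6 217.5] [0.5197 0.2109 0.0991]
purple 22 [350.5 310.6] [ 0.3636 -0.5073 -0.7456]
```

```bash
python3 - <<'E'
from h import *
from workcell import bot
c=bot.camera("side");im=np.array(c["image"])[165:240,225:315,::-1]
cv2.imwrite("pics/s4.png",cv2.resize(im,(720,600),interpolation=cv2.INTER_CUBIC))
E
```

View pics/s4.png

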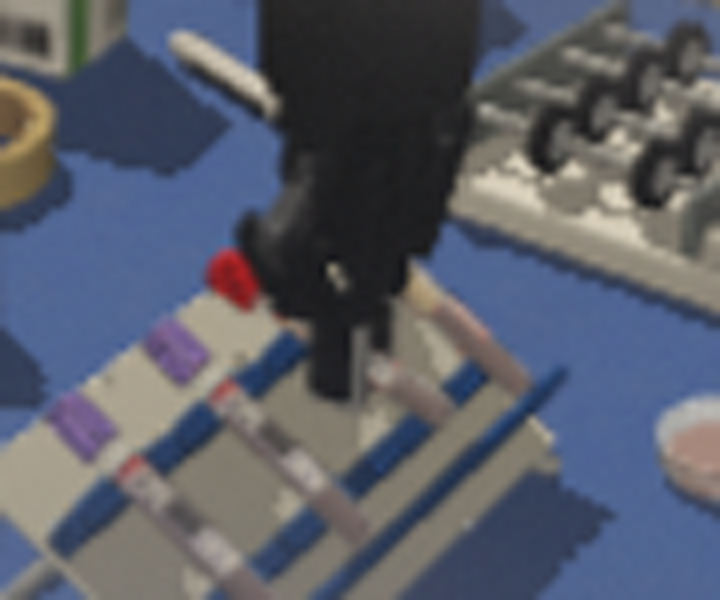

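The tube lies about 12 mm too far uphill: its foot at (450,410) only just passes the lower rib. I'll lift it a little, shift it downhill and press again.

jog_arm(deltas=[{"delta_pos": [0, 0, -0.02], "yaw": 0, "fingers": 0}, {"delta_pos": [0, 0, -0.04], "yaw": 0, "fingers": 0}, {"delta_pos": [0, 0, -0.04], "yaw": 0, "fingers": 0}])

```text
clock: 7.0
eef_pos: [0.4804, 0.0872, 0.0673]
tool_rot: [-0.01, 1.0, -0.0, 0.0]
ft_force: [-0.4, -0.7, 0.1]
grip_width: 0.0106
grasp_force: 68.3
```

```bash
python3 go.py .480,.088,.065,.02; python3 caps.py
```

```text
t 7.0 p [0.4804 0.0872 0.0673] yaw 0.02 F [-0.4 -0.7  0.1] w 0.0106 g 68.3
.480,.088,.065,.02 -> [0.0013 0.0026 0.0075] yaw -0.001
red 21 [338.6 171.9] [ 0.393  -0.1943  0.1074]
red 33 [255.9 198.5] [0.5268 0.0957 0.1015]
purple 40 [246.6 208.2] [0.5203 0.1529 0.0992]
purple 40 [234.6 217.4] [0.5187 0.2113 0.0989]
purple 26 [350.5 310.7] [ 0.3647 -0.5101 -0.7465]
```

jog_arm(deltas=[{"delta_pos": [0.007, 0.002, 0.01], "yaw": 0, "fingers": 0}, {"delta_pos": [0.01, 0.002, 0.017], "yaw": 0, "fingers": 0}, {"delta_pos": [0.013, 0.002, 0.024], "yaw": 0, "fingers": 0}, {"delta_pos": [0.015, 0.002, 0.03], "yaw": 0, "fingers": 0}, {"delta_pos": [0.015, 0.002, 0.034], "yaw": 0, "fingers": 0}, {"delta_pos": [0.015, 0.002, 0.034], "yaw": 0, "fingers": 0}])

```text
clock: 7.65
eef_pos: [0.4766, 0.0881, 0.058]
tool_rot: [-0.01, 1.0, -0.001, 0.001]
ft_force: [-2.9, -2.5, 13.4]
grip_width: 0.0107
grasp_force: 70.3
```

```bash
python3 go.py .480,.088,.058,.02; python3 caps.py
```

```text
t 7.65 p [0.4766 0.0881 0.058 ] yaw 0.02 F [-2.9 -2.5 13.4] w 0.0107 g 70.3
.480,.088,.058,.02 -> [-0.0114 -0.0004  0.0001] yaw 0.0
red 22 [338.6 171.9] [ 0.3924 -0.1944  0.1075]
red 32 [256.6 201. ] [0.5234 0.0956 0.0936]
purple 40 [246.6 208.2] [0.5191 0.1535 0.0995]
purple 40 [234.6 217.4] [0.5184 0.211  0.0993]
purple 8 [360.2 297.9] [ 0.3568 -0.6175 -0.7481]
purple 24 [350.5 310.6] [ 0.3648 -0.5101 -0.7469]
```

jog_arm(deltas=[{"delta_pos": [-0.002, 0, 0.005], "yaw": 0, "fingers": 0}, {"delta_pos": [-0.004, 0, 0.01], "yaw": 0, "fingers": 0}, {"delta_pos": [-0.004, 0, 0.016], "yaw": 0, "fingers": 0}, {"delta_pos": [-0.004, 0, 0.02], "yaw": 0, "fingers": 0}, {"delta_pos": [-0.004, 0, 0.02], "yaw": 0, "fingers": 0}])

```text
clock: 8.2
eef_pos: [0.4774, 0.0882, 0.0525]
tool_rot: [-0.01, 1.0, -0.0, 0.001]
ft_force: [-6.9, -3.1, 18.0]
grip_width: 0.0109
grasp_force: 76.3
```

```bash
python3 go.py .480,.088,.058,.02; python3 caps.py
```

```text
t 8.2 p [0.4774 0.0882 0.0525] yaw 0.021 F [-6.9 -3.1 18. ] w 0.0109 g 76.3
.480,.088,.058,.02 -> [-0.0088 -0.0009 -0.0182] yaw 0.001
red 22 [338.5 171.9] [ 0.3934 -0.1944  0.1075]
red 24 [256.4 201. ] [0.5234 0.0975 0.0948]
purple 40 [246.6 208.2] [0.5195 0.1525 0.0986]
purple 40 [234.6 217.4] [0.5178 0.2101 0.099 ]
purple 8 [355.4 298.6] [ 0.3586 -0.5327 -0.6879]
purple 25 [350.5 310.5] [ 0.3648 -0.5106 -0.7474]
```

The cap is within about 4 mm of its seat. I'll loosen slowly so that it settles between the fingers.

jog_arm(deltas=[{"delta_pos": [0, 0, -0.008], "fingers": 0.1, "yaw": 0}, {"delta_pos": [0, 0, -0.012], "fingers": 0.115, "yaw": 0}, {"delta_pos": [0, 0, -0.012], "fingers": 0.125, "yaw": 0}, {"delta_pos": [0, 0, -0.012], "fingers": 0.13, "yaw": 0}, {"delta_pos": [0, 0, -0.012], "fingers": 0.135, "yaw": 0}, {"delta_pos": [0, 0, -0.012], "fingers": 0.14, "yaw": 0}, {"delta_pos": [0, 0, -0.012], "fingers": 0.145, "yaw": 0}])

```text
clock: 8.95
eef_pos: [0.4767, 0.0885, 0.0538]
tool_rot: [-0.01, 1.0, -0.0, -0.0]
ft_force: [-0.4, -2.6, 3.7]
grip_width: 0.0123
grasp_force: 13.1
```

```bash
python3 go.py ; python3 caps.py
```

```text
t 8.95 p [0.4767 0.0885 0.0538] yaw 0.021 F [-0.4 -2.6  3.7] w 0.0123 g 13.1
red 19 [338.3 171.7] [ 0.3944 -0.1949  0.1073]
red 25 [256.4 201. ] [0.5225 0.0967 0.0951]
purple 40 [246.6 208.2] [0.5193 0.1525 0.0989]
purple 40 [234.6 217.4] [0.5183 0.2109 0.0988]
purple 10 [356.3 298.7] [ 0.3555 -0.5359 -0.6881]
purple 22 [350.5 310.6] [ 0.3648 -0.5116 -0.748 ]
```

jog_arm(deltas=[{"delta_pos": [0, -0.004, 0], "fingers": 0.15, "yaw": 0}, {"delta_pos": [0, -0.008, 0], "fingers": 0.155, "yaw": 0}, {"delta_pos": [0, -0.008, 0], "fingers": 0.16, "yaw": 0}, {"delta_pos": [0, -0.008, 0], "fingers": 0.165, "yaw": 0}, {"delta_pos": [0, -0.008, 0], "fingers": 0.175, "yaw": 0}, {"delta_pos": [0, -0.008, 0], "fingers": 0.19, "yaw": 0}, {"delta_pos": [0, -0.008, 0], "fingers": 0.22, "yaw": 0}])

```text
clock: 9.7
eef_pos: [0.4766, 0.0861, 0.0539]
tool_rot: [-0.01, 1.0, -0.0, -0.0]
ft_force: [0.0, 0.4, -0.2]
grip_width: 0.0186
grasp_force: 0.1
```

```bash
python3 go.py .48,.088,.15,.02; python3 caps.py;python3 - <<'E'
from h import *
from workcell import bot
c=bot.camera("side");im=np.array(c["image"])[165:240,225:315,::-1]
cv2.imwrite("pics/s5.png",cv2.resize(im,(720,600),interpolation=cv2.INTER_CUBIC))
E
```

```text
t 9.7 p [0.4766 0.0861 0.0539] yaw 0.021 F [ 0.   0.4 -0.2] w 0.0186 g 0.1
.48,.088,.15,.02 -> [-0.0115  0.0061 -0.3204] yaw 0.001
red 20 [338.6 171.8] [ 0.3926 -0.1949  0.1072]
red 25 [256.7 200.8] [0.5224 0.0973 0.0964]
purple 40 [246.6 208.2] [0.5189 0.1528 0.0991]
purple 40 [234.6 217.4] [0.5186 0.2104 0.0997]
purple 8 [359.9 297.9] [ 0.3552 -0.6189 -0.7471]
purple 6 [363.  302.5] [ 0.32   -0.5334 -0.695 ]
purple 25 [350.4 310.7] [ 0.3641 -0.5095 -0.7456]
```

View pics/s5.png

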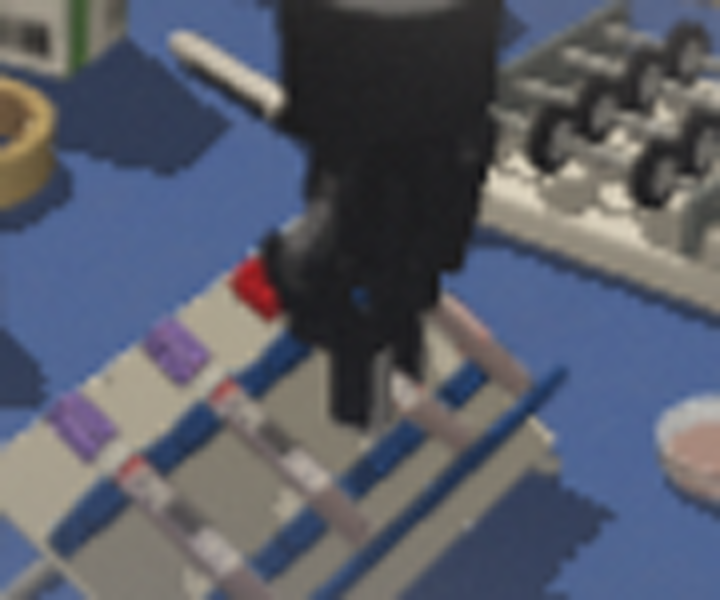

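The tube lies in the V with its foot at (465,440) just above the lip. I'll withdraw upwards and look from above.

jog_arm(deltas=[{"delta_pos": [0, 0, 0], "fingers": 0.32, "yaw": 0}, {"delta_pos": [0, 0, 0], "fingers": 0.35, "yaw": 0}, {"delta_pos": [0, 0, -0.1], "fingers": 0.35, "yaw": 0}, {"delta_pos": [0, 0, -0.22], "fingers": 0.35, "yaw": 0}, {"delta_pos": [0, 0, -0.32], "fingers": 0.35, "yaw": 0}, {"delta_pos": [0.2, -0.5, -0.42], "fingers": 0.35, "yaw": 0}, {"delta_pos": [0.3, -0.8, -0.42], "fingers": 0.35, "yaw": 0}, {"delta_pos": [0.3, -0.8, -0.42], "fingers": 0.35, "yaw": 0}, {"delta_pos": [0.3, -0.8, -0.42], "fingers": 0.35, "yaw": 0}, {"delta_pos": [0.3, -0.8, -0.42], "fingers": 0.35, "yaw": 0}])

```text
clock: 10.8
eef_pos: [0.3936, -0.1494, 0.1797]
tool_rot: [-0.011, 1.0, -0.0, 0.0]
ft_force: [1.4, -0.5, 0.1]
grip_width: 0.0302
grasp_force: 0.0
```

```bash
python3 go.py .478,.143,.15,.02 .478,.143,.056,.02; python3 caps.py;python3 - <<'E'
from h import *
from workcell import bot
c=bot.camera("top");np.savez("top1.npz",**c);P=cloud(c);x,y,z=P[...,0],P[...,1],P[...,2]
for k in("red","purple"):
  for a,ce,p in blobs(c,masks(c)[k],8):
    q=np.median(p,0)
    if .3<q[0]<.6 and q[1]<.3 and q[2]<.3 : print(k,a,ce,q.round(4),p.min(0).round(4),p.max(0).round(4))
s=[ 0.5762,0.0156,-0.2396]
for y0 in(.2017,.1439,.087,.0292):
    p=P[(x>.425)&(x<.55)&(abs(y-y0)<.018)&(z-(s[0]*x+s[1]*y+s[2])>.026)]; f=np.polyfit(p[:,0],p[:,1],1)
    print(len(p),p.mean(0).round(4),f[0].round(3),p[:,0].min(),p[:,0].max(),np.polyval(f,.478).round(4),np.polyfit(p[:,0],p[:,2],1).round(3))
cv2.imwrite("pics/t5.png",cv2.resize(np.array(c["image"])[185:260,170:345,::-1],None,fx=4.5,fy=4.5,interpolation=cv2.INTER_CUBIC))
E
```

```text
t 10.8 p [ 0.3936 -0.1494  0.1797] yaw 0.022 F [ 1.4 -0.5  0.1] w 0.0302 g 0.0
.478,.143,.15,.02 -> [-0.3024  0.9685  0.0988] yaw 0.002
.478,.143,.056,.02 -> [-0.3021  0.9686  0.4121] yaw 0.002
red 23 [338.6 172. ] [ 0.3928 -0.1943  0.1061]
red 32 [267.8 191.8] [0.5209 0.0368 0.0981]
red 33 [257.4 200.6] [0.5204 0.0958 0.096 ]
purple 40 [246.6 208.2] [0.5195 0.1526 0.0998]
purple 40 [234.6 217.4] [0.5182 0.2098 0.1   ]
purple 6 [355.5 298. ] [ 0.3577 -0.5309 -0.6829]
purple 6 [359.8 297.7] [ 0.3567 -0.6162 -0.748 ]
purple 25 [350.4 310.6] [ 0.3658 -0.5144 -0.7474]
red 43 [169.9 184.7] [0.5895 0.2608 0.0633] [0.5817 0.2462 0.0567] [0.5986 0.2742 0.0742]
red 26 [239.7 204.5] [0.5233 0.0291 0.1002] [0.5123 0.0256 0.0946] [0.5347 0.0356 0.1102]
red 25 [221.5 204.6] [0.5211 0.087  0.1002] [0.2839 0.0248 0.0921] [0.5313 0.0931 1.6371]
purple 32 [185.8 204.5] [0.519  0.2014 0.0996] [0.5093 0.1944 0.0939] [0.5318 0.2079 0.1095]
purple 37 [203.9 204.6] [0.5198 0.1441 0.1006] [0.51   0.1371 0.0804] [0.5328 0.1514 0.1115]
163 [0.4824 0.2008 0.0757] 0.011 0.43660532540157854 0.5318171500842713 0.2008 [ 0.619 -0.223]
169 [0.4841 0.1436 0.076 ] -0.006 0.43802072301978695 0.5327720603055103 0.1436 [ 0.638 -0.233]
171 [0.4817 0.0851 0.0765] 0.033 0.43783162612622784 0.5313114284723323 0.085 [ 0.542 -0.185]
171 [0.4855 0.0275 0.0756] 0.013 0.4396814882852977 0.5355215815935496 0.0274 [ 0.621 -0.226]
```

View pics/t5.png

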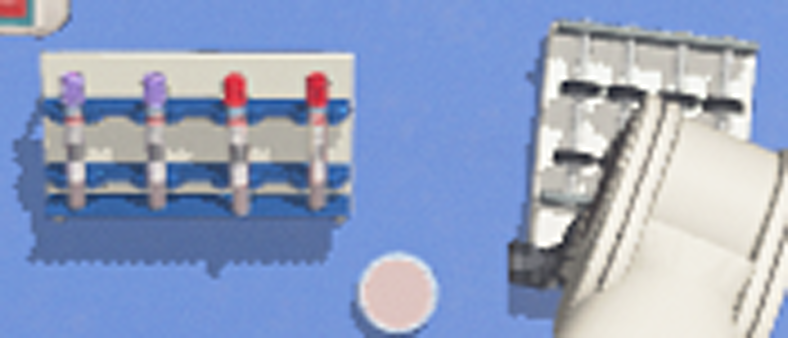

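From above, the red tube's foot at (240,213) sits about 5 px lower than its neighbours' and its shadow shows past the edge, so the foot is on top of the lip. I'll regrasp it and shift it uphill.

```bash
python3 go.py .479,.0862,.13,.02 .479,.0862,.058,.02
```

```text
t 10.9 p [ 0.3928 -0.153   0.18  ] yaw 0.011 F [ 0.5 -0.3  0.4] w 0.0297 g 0.0
.479,.0862,.13,.02 -> [-0.2958  0.7947  0.1651] yaw -0.011
.479,.0862,.058,.02 -> [-0.2956  0.7953  0.4051] yaw -0.011
```

jog_arm(deltas=[{"delta_pos": [-0.296, 0.795, 0.0], "yaw": -0.011, "fingers": 0.35}, {"delta_pos": [-0.296, 0.795, 0.0], "yaw": -0.011, "fingers": 0.35}, {"delta_pos": [-0.296, 0.795, 0.0], "yaw": -0.011, "fingers": 0.35}, {"delta_pos": [-0.296, 0.795, 0.0], "yaw": -0.011, "fingers": 0.35}, {"delta_pos": [-0.296, 0.795, 0.0], "yaw": -0.011, "fingers": 0.35}, {"delta_pos": [-0.296, 0.795, 0.1], "yaw": -0.011, "fingers": 0.35}, {"delta_pos": [-0.296, 0.795, 0.165], "yaw": -0.011, "fingers": 0.35}, {"delta_pos": [-0.296, 0.795, 0.165], "yaw": -0.011, "fingers": 0.35}])

```text
clock: 11.7
eef_pos: [0.4755, 0.0935, 0.1267]
tool_rot: [-0.016, 1.0, -0.0, -0.003]
ft_force: [-0.2, 0.9, 0.1]
grip_width: 0.0296
grasp_force: 0.0
```

```bash
python3 go.py .479,.0862,.058,.02
```

```text
t 11.7 p [0.4755 0.0935 0.1267] yaw 0.032 F [-0.2  0.9  0.1] w 0.0296 g 0.0
.479,.0862,.058,.02 -> [-0.0124 -0.0246  0.229 ] yaw 0.016
```

jog_arm(deltas=[{"delta_pos": [0, 0, 0], "yaw": 0, "fingers": 0.35}, {"delta_pos": [0, 0, 0], "yaw": 0, "fingers": 0.35}])

```text
clock: 11.9
eef_pos: [0.4791, 0.0925, 0.1309]
tool_rot: [-0.015, 1.0, 0.0, 0.001]
ft_force: [-0.3, 0.5, 0.5]
grip_width: 0.0293
grasp_force: 0.0
```

```bash
python3 go.py .479,.0862,.058,.02
```

```text
t 11.9 p [0.4791 0.0925 0.1309] yaw 0.029 F [-0.3  0.5  0.5] w 0.0293 g 0.0
.479,.0862,.058,.02 -> [ 0.0013 -0.0212  0.243 ] yaw 0.012
```

jog_arm(deltas=[{"delta_pos": [0.001, -0.021, 0.1], "yaw": 0.012, "fingers": 0.35}, {"delta_pos": [0.001, -0.021, 0.2], "yaw": 0.012, "fingers": 0.35}, {"delta_pos": [0.001, -0.021, 0.243], "yaw": 0.012, "fingers": 0.35}, {"delta_pos": [0.001, -0.021, 0.243], "yaw": 0.012, "fingers": 0.35}, {"delta_pos": [0.001, -0.021, 0.243], "yaw": 0.012, "fingers": 0.15}, {"delta_pos": [0.001, -0.021, 0.243], "yaw": 0.012, "fingers": 0}, {"delta_pos": [0.001, -0.021, 0.243], "yaw": 0.012, "fingers": 0}, {"delta_pos": [0.001, -0.021, 0.243], "yaw": 0.012, "fingers": 0}, {"delta_pos": [0, -0.021, 0.222], "yaw": 0.012, "fingers": 0}, {"delta_pos": [-0.015, -0.021, 0.205], "yaw": 0.012, "fingers": 0}, {"delta_pos": [-0.03, -0.021, 0.205], "yaw": 0.012, "fingers": 0}, {"delta_pos": [-0.03, -0.021, 0.205], "yaw": 0.012, "fingers": 0}])

```text
clock: 13.1
eef_pos: [0.4885, 0.0862, 0.0684]
tool_rot: [-0.01, 1.0, -0.0, 0.001]
ft_force: [-0.5, 1.3, -0.5]
grip_width: 0.0109
grasp_force: 58.0
```

```bash
python3 go.py .487,.0862,.062,.02;python3 caps.py
```

```text
t 13.1 p [0.4885 0.0862 0.0684] yaw 0.02 F [-0.5  1.3 -0.5] w 0.0109 g 58.0
.487,.0862,.062,.02 -> [0.0051 0.0001 0.0214] yaw -0.0
red 21 [338.5 171.8] [ 0.3937 -0.1934  0.1078]
red 24 [254.1 196.6] [0.5318 0.0962 0.106 ]
purple 40 [246.6 208.2] [0.5197 0.1523 0.0993]
purple 40 [234.6 217.4] [0.5181 0.2113 0.0994]
purple 6 [360.3 297.7] [ 0.3549 -0.6205 -0.7488]
purple 6 [355.3 300.7] [ 0.3574 -0.536  -0.7019]
purple 21 [350.5 310.6] [ 0.3639 -0.5084 -0.7471]
```

jog_arm(deltas=[{"delta_pos": [0.006, 0, 0.006], "yaw": 0, "fingers": 0.1}, {"delta_pos": [0.01, 0, 0.012], "yaw": 0, "fingers": 0.13}, {"delta_pos": [0.01, 0, 0.018], "yaw": 0, "fingers": 0.14}, {"delta_pos": [0.01, 0, 0.024], "yaw": 0, "fingers": 0.14}, {"delta_pos": [0.01, 0, 0.03], "yaw": 0, "fingers": 0.14}, {"delta_pos": [0.01, 0, 0.033], "yaw": 0, "fingers": 0.14}, {"delta_pos": [0.01, 0, 0.033], "yaw": 0, "fingers": 0.14}])

```text
clock: 13.85
eef_pos: [0.4847, 0.0878, 0.059]
tool_rot: [-0.011, 1.0, 0.002, 0.0]
ft_force: [-3.1, 3.6, 4.4]
grip_width: 0.0122
grasp_force: 23.1
```

```bash
python3 go.py .487,.0862,.062,.02;python3 caps.py
```

```text
t 13.85 p [0.4847 0.0878 0.059 ] yaw 0.021 F [-3.1  3.6  4.4] w 0.0122 g 23.1
.487,.0862,.062,.02 -> [-0.0077 -0.0055 -0.0101] yaw 0.002
red 22 [338.5 171.9] [ 0.3929 -0.1938  0.1081]
red 22 [255.4 199.5] [0.5262 0.0975 0.0988]
purple 40 [246.6 208.2] [0.5192 0.1527 0.0985]
purple 39 [234.6 217.5] [0.518  0.2112 0.0992]
purple 8 [360.8 298.8] [ 0.3486 -0.6181 -0.7462]
purple 26 [350.5 310.8] [ 0.3635 -0.5074 -0.7472]
```

jog_arm(deltas=[{"delta_pos": [0, 0, 0.006], "yaw": 0, "fingers": 0.145}, {"delta_pos": [0, 0, 0.01], "yaw": 0, "fingers": 0.15}, {"delta_pos": [0, 0, 0.01], "yaw": 0, "fingers": 0.155}, {"delta_pos": [0, 0, 0.01], "yaw": 0, "fingers": 0.16}, {"delta_pos": [0, 0, 0.01], "yaw": 0, "fingers": 0.17}, {"delta_pos": [0, 0, 0.01], "yaw": 0, "fingers": 0.19}, {"delta_pos": [0, 0, 0.01], "yaw": 0, "fingers": 0.23}, {"delta_pos": [0, 0, 0.01], "yaw": 0, "fingers": 0.35}, {"delta_pos": [0, 0, 0.01], "yaw": 0, "fingers": 0.35}, {"delta_pos": [0, 0, -0.08], "yaw": 0, "fingers": 0.35}, {"delta_pos": [0, 0, -0.2], "yaw": 0, "fingers": 0.35}, {"delta_pos": [0, 0, -0.3], "yaw": 0, "fingers": 0.35}])

```text
clock: 15.1
eef_pos: [0.4843, 0.0859, 0.1494]
tool_rot: [-0.01, 1.0, -0.0, -0.0]
ft_force: [1.1, 0.3, -0.1]
grip_width: 0.0298
grasp_force: 0.0
```

```bash
python3 go.py .39,-.15,.17,.02;python3 caps.py
```

```text
t 15.1 p [0.4843 0.0859 0.1494] yaw 0.02 F [ 1.1  0.3 -0.1] w 0.0298 g 0.0
.39,-.15,.17,.02 -> [ 0.3297 -0.7799 -0.0681] yaw -0.0
red 21 [338.6 171.9] [ 0.3931 -0.193   0.1069]
red 29 [267.9 192.1] [0.5198 0.0375 0.0968]
red 35 [257.3 199.3] [0.5215 0.0944 0.0999]
purple 40 [246.6 208.2] [0.5203 0.1536 0.0989]
purple 39 [234.6 217.5] [0.5184 0.2102 0.0986]
purple 22 [350.6 310.5] [ 0.3643 -0.5105 -0.7465]
```

The cap now sits in line with its neighbours at their height, so the red tube is seated by the lip. Next, the nearer purple tube.

```bash
python3 go.py .478,.1437,.12,.02 .478,.1437,.057,.02
```

```text
t 15.15 p [0.4874 0.0865 0.1545] yaw 0.02 F [ 1.1 -0.3  4.1] w 0.0299 g 0.0
.478,.1437,.12,.02 -> [0.0286 0.1913 0.115 ] yaw -0.0
.478,.1437,.057,.02 -> [0.0303 0.1911 0.325 ] yaw -0.0
```

jog_arm(deltas=[{"delta_pos": [0.022, 0.19, 0], "yaw": 0, "fingers": 0.35}, {"delta_pos": [0.022, 0.19, 0.05], "yaw": 0, "fingers": 0.35}, {"delta_pos": [0.022, 0.19, 0.1], "yaw": 0, "fingers": 0.35}, {"delta_pos": [0.022, 0.19, 0.12], "yaw": 0, "fingers": 0.35}, {"delta_pos": [0.022, 0.19, 0.12], "yaw": 0, "fingers": 0.35}])

```text
clock: 15.65
eef_pos: [0.4757, 0.1426, 0.1111]
tool_rot: [-0.01, 1.0, -0.001, -0.001]
ft_force: [-0.0, 0.6, -0.5]
grip_width: 0.0299
grasp_force: 0.0
```

```bash
python3 go.py .478,.1437,.057,.02
```

```text
t 15.65 p [0.4757 0.1426 0.1111] yaw 0.02 F [-0.   0.6 -0.5] w 0.0299 g 0.0
.478,.1437,.057,.02 -> [-0.0082  0.0037  0.1804] yaw -0.0
```

jog_arm(deltas=[{"delta_pos": [-0.004, 0.003, 0.08], "yaw": 0, "fingers": 0.35}, {"delta_pos": [-0.004, 0.003, 0.15], "yaw": 0, "fingers": 0.35}, {"delta_pos": [-0.004, 0.003, 0.182], "yaw": 0, "fingers": 0.35}, {"delta_pos": [-0.004, 0.003, 0.182], "yaw": 0, "fingers": 0.35}, {"delta_pos": [-0.004, 0.003, 0.182], "yaw": 0, "fingers": 0.15}, {"delta_pos": [-0.004, 0.003, 0.182], "yaw": 0, "fingers": 0}, {"delta_pos": [-0.004, 0.003, 0.182], "yaw": 0, "fingers": 0}, {"delta_pos": [-0.004, 0.003, 0.182], "yaw": 0, "fingers": 0}, {"delta_pos": [-0.004, 0.003, 0.182], "yaw": 0, "fingers": 0}])

```text
clock: 16.55
eef_pos: [0.4784, 0.1459, 0.0591]
tool_rot: [-0.011, 1.0, 0.002, 0.001]
ft_force: [-2.8, 4.3, 2.0]
grip_width: 0.0103
grasp_force: 58.5
```

```bash
python3 go.py .504,-.178,.16,-.098
```

```text
t 16.55 p [0.4784 0.1459 0.0591] yaw 0.021 F [-2.8  4.3  2. ] w 0.0103 g 58.5
.504,-.178,.16,-.098 -> [-0.063  -1.0798 -0.3405] yaw 0.152
```

jog_arm(deltas=[{"delta_pos": [0, 0, -0.06], "yaw": 0, "fingers": 0}, {"delta_pos": [0, 0, -0.18], "yaw": 0, "fingers": 0}, {"delta_pos": [0, 0, -0.3], "yaw": 0, "fingers": 0}, {"delta_pos": [-0.03, -0.3, -0.35], "yaw": 0.15, "fingers": 0}, {"delta_pos": [-0.07, -1.0, -0.35], "yaw": 0.152, "fingers": 0}, {"delta_pos": [-0.07, -1.0, -0.35], "yaw": 0.152, "fingers": 0}, {"delta_pos": [-0.07, -1.0, -0.35], "yaw": 0.152, "fingers": 0}, {"delta_pos": [-0.07, -1.0, -0.35], "yaw": 0.152, "fingers": 0}, {"delta_pos": [-0.07, -1.0, -0.35], "yaw": 0.152, "fingers": 0}, {"delta_pos": [-0.07, -1.0, -0.35], "yaw": 0.152, "fingers": 0}, {"delta_pos": [-0.07, -1.0, -0.35], "yaw": 0.152, "fingers": 0}])

```text
clock: 17.65
eef_pos: [0.5051, -0.1572, 0.1636]
tool_rot: [0.051, 0.999, -0.0, 0.001]
ft_force: [-0.5, 0.6, -0.2]
grip_width: 0.0107
grasp_force: 58.7
```

jog_arm(deltas=[{"delta_pos": [0, 0, 0], "yaw": 0, "fingers": 0}, {"delta_pos": [0, 0, 0], "yaw": 0, "fingers": 0}])

```text
clock: 17.85
eef_pos: [0.505, -0.1541, 0.163]
tool_rot: [0.049, 0.999, 0.0, 0.0]
ft_force: [-0.4, -0.3, -0.1]
grip_width: 0.0109
grasp_force: 58.8
```

```bash
python3 go.py .504,-.177,.09,-.098 .504,-.177,.0495,-.098;python3 caps.py
```

```text
t 17.85 p [ 0.505  -0.1541  0.163 ] yaw -0.097 F [-0.4 -0.3 -0.1] w 0.0109 g 58.8
.504,-.177,.09,-.098 -> [-0.0041 -0.0762  0.2434] yaw 0.001
.504,-.177,.0495,-.098 -> [-0.0041 -0.0762  0.3784] yaw 0.001
red 22 [338.6 171.9] [ 0.3924 -0.1945  0.1075]
red 31 [267.7 191.7] [0.5214 0.0373 0.0992]
red 33 [257.4 199.4] [0.5208 0.095  0.0993]
purple 22 [292.  138.4] [ 0.5468 -0.1509  0.2018]
purple 39 [234.6 217.5] [0.5183 0.2107 0.0989]
purple 6 [358.  303.2] [ 0.352  -0.5647 -0.7483]
purple 20 [350.8 310.1] [ 0.3638 -0.5116 -0.7461]
```

jog_arm(deltas=[{"delta_pos": [-0.004, -0.076, 0.05], "yaw": 0, "fingers": 0}, {"delta_pos": [-0.004, -0.076, 0.15], "yaw": 0, "fingers": 0}, {"delta_pos": [-0.004, -0.076, 0.25], "yaw": 0, "fingers": 0.1}, {"delta_pos": [-0.004, -0.076, 0.29], "yaw": 0, "fingers": 0.13}, {"delta_pos": [-0.004, -0.076, 0.31], "yaw": 0, "fingers": 0.14}, {"delta_pos": [-0.004, -0.076, 0.325], "yaw": 0, "fingers": 0.14}, {"delta_pos": [-0.004, -0.076, 0.335], "yaw": 0, "fingers": 0.14}, {"delta_pos": [-0.004, -0.076, 0.345], "yaw": 0, "fingers": 0.14}])

```text
clock: 18.7
eef_pos: [0.5062, -0.1777, 0.0613]
tool_rot: [0.049, 0.999, 0.001, 0.003]
ft_force: [1.5, 3.5, 7.8]
grip_width: 0.012
grasp_force: 21.3
```

```bash
python3 go.py .504,-.177,.0495,-.098;python3 caps.py|grep purple
```

```text
t 18.7 p [ 0.5062 -0.1777  0.0613] yaw -0.098 F [1.5 3.5 7.8] w 0.012 g 21.3
.504,-.177,.0495,-.098 -> [0.0077 0.0016 0.0392] yaw -0.001
purple 23 [293.  164.8] [ 0.5508 -0.1746  0.0985]
purple 40 [234.6 217.4] [0.5182 0.2105 0.0993]
purple 8 [358.1 301.8] [ 0.3472 -0.5344 -0.6979]
purple 22 [350.6 310.9] [ 0.3628 -0.5078 -0.7465]
```

jog_arm(deltas=[{"delta_pos": [0.002, 0.003, 0.007], "yaw": 0, "fingers": 0.142}, {"delta_pos": [0.004, 0.003, 0.014], "yaw": 0, "fingers": 0.142}, {"delta_pos": [0.004, 0.003, 0.021], "yaw": 0, "fingers": 0.142}, {"delta_pos": [0.004, 0.003, 0.028], "yaw": 0, "fingers": 0.142}, {"delta_pos": [0.004, 0.003, 0.034], "yaw": 0, "fingers": 0.142}, {"delta_pos": [0.004, 0.003, 0.038], "yaw": 0, "fingers": 0.142}, {"delta_pos": [0.004, 0.003, 0.038], "yaw": 0, "fingers": 0.142}])

```text
clock: 19.45
eef_pos: [0.5066, -0.1776, 0.0507]
tool_rot: [0.049, 0.999, -0.0, 0.004]
ft_force: [2.6, 2.4, 5.4]
grip_width: 0.0123
grasp_force: 17.5
```

```bash
python3 go.py .504,-.177,.0495,-.098;python3 caps.py|grep purple
```

```text
t 19.45 p [ 0.5066 -0.1776  0.0507] yaw -0.099 F [2.6 2.4 5.4] w 0.0123 g 17.5
.504,-.177,.0495,-.098 -> [0.0089 0.001  0.004 ] yaw -0.001
purple 27 [291.7 169. ] [ 0.5548 -0.1766  0.0811]
purple 40 [234.6 217.4] [0.5183 0.2106 0.0993]
purple 10 [360.3 298.3] [ 0.3559 -0.6178 -0.7469]
purple 23 [350.6 311. ] [ 0.362  -0.5044 -0.7468]
```

jog_arm(deltas=[{"delta_pos": [0.003, 0.001, 0.004], "yaw": 0, "fingers": 0.145}, {"delta_pos": [0.004, 0.001, 0.006], "yaw": 0, "fingers": 0.147}, {"delta_pos": [0.004, 0.001, 0.008], "yaw": 0, "fingers": 0.149}, {"delta_pos": [0.004, 0.001, 0.008], "yaw": 0, "fingers": 0.15}, {"delta_pos": [0.004, 0.001, 0.008], "yaw": 0, "fingers": 0.151}])

```text
clock: 20.0
eef_pos: [0.5006, -0.1768, 0.0448]
tool_rot: [0.05, 0.999, -0.0, -0.001]
ft_force: [1.0, -0.5, -0.4]
grip_width: 0.0131
grasp_force: 1.3
```

```bash
python3 go.py .504,-.177,.0495,-.098;python3 caps.py|grep purple; python3 - <<'E'
from h import *
from workcell import bot
c=bot.camera("side");im=np.array(c["image"])[140:215,265:355,::-1]
cv2.imwrite("pics/s6.png",cv2.resize(im,(720,600),interpolation=cv2.INTER_CUBIC))
E
```

```text
t 20.0 p [ 0.5006 -0.1768  0.0448] yaw -0.099 F [ 1.  -0.5 -0.4] w 0.0131 g 1.3
.504,-.177,.0495,-.098 -> [-0.0113  0.0005 -0.0157] yaw -0.002
purple 24 [292.5 173.1] [ 0.5504 -0.1745  0.0682]
purple 39 [234.6 217.5] [0.519  0.2103 0.0991]
purple 25 [350.4 310.9] [ 0.3634 -0.5086 -0.7478]
```

View pics/s6.png

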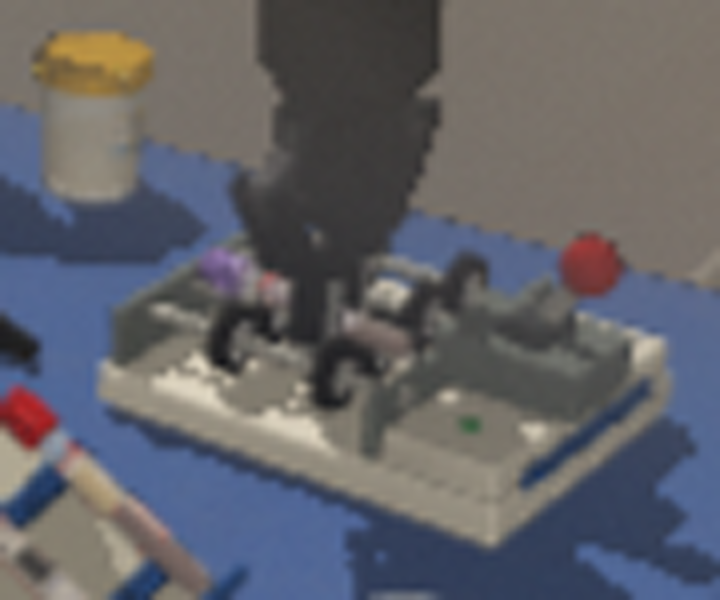

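The tube is nearly level in the +y lane, with its cap at (225,270). I'll raise the tips clear of the shafts while opening slowly, then withdraw.

jog_arm(deltas=[{"delta_pos": [0, 0, -0.008], "yaw": 0, "fingers": 0.153}, {"delta_pos": [0, 0, -0.015], "yaw": 0, "fingers": 0.156}, {"delta_pos": [0, 0, -0.018], "yaw": 0, "fingers": 0.16}, {"delta_pos": [0, 0, -0.018], "yaw": 0, "fingers": 0.17}, {"delta_pos": [0, 0, -0.018], "yaw": 0, "fingers": 0.2}, {"delta_pos": [0, 0, -0.018], "yaw": 0, "fingers": 0.3}, {"delta_pos": [0, 0, -0.02], "yaw": 0, "fingers": 0.35}, {"delta_pos": [0, 0, -0.15], "yaw": 0, "fingers": 0.35}, {"delta_pos": [0, 0, -0.28], "yaw": 0, "fingers": 0.35}, {"delta_pos": [0, 0, -0.35], "yaw": 0, "fingers": 0.35}, {"delta_pos": [0, 0, -0.35], "yaw": 0, "fingers": 0.35}])

```text
clock: 21.2
eef_pos: [0.5042, -0.1777, 0.1544]
tool_rot: [0.05, 0.999, -0.001, 0.004]
ft_force: [0.1, 0.1, -0.4]
grip_width: 0.0297
grasp_force: 0.0
```

```bash
python3 go.py .4775,.2045,.15,.02;python3 caps.py|grep -v "purple .*-0.7"
```

```text
t 21.2 p [ 0.5042 -0.1777  0.1544] yaw -0.099 F [ 0.1  0.1 -0.4] w 0.0297 g 0.0
.4775,.2045,.15,.02 -> [0.2147 1.259  0.0105] yaw -0.152
red 23 [338.6 172. ] [ 0.3918 -0.1936  0.1071]
red 31 [267.7 191.7] [0.5231 0.0363 0.0988]
red 33 [257.4 199.4] [0.5208 0.0951 0.0996]
purple 21 [292.  174.6] [ 0.5519 -0.1754  0.063 ]
purple 40 [234.6 217.4] [0.519  0.2103 0.099 ]
```

jog_arm(deltas=[{"delta_pos": [0.15, 0.9, 0], "yaw": -0.152, "fingers": 0.35}, {"delta_pos": [0.15, 0.9, 0], "yaw": -0.152, "fingers": 0.35}, {"delta_pos": [0.15, 0.9, 0], "yaw": -0.152, "fingers": 0.35}, {"delta_pos": [0.15, 0.9, 0], "yaw": -0.152, "fingers": 0.35}, {"delta_pos": [0.15, 0.9, 0], "yaw": -0.152, "fingers": 0.35}, {"delta_pos": [0.15, 0.9, 0], "yaw": -0.152, "fingers": 0.35}, {"delta_pos": [0.15, 0.9, 0], "yaw": -0.152, "fingers": 0.35}])

```text
clock: 21.95
eef_pos: [0.4821, 0.0992, 0.1487]
tool_rot: [-0.013, 1.0, 0.0, -0.001]
ft_force: [0.3, -0.1, -0.2]
grip_width: 0.0298
grasp_force: 0.0
```

```bash
python3 go.py .477,.2045,.12,.02;python3 - <<'E'
from h import *
from workcell import bot
c=bot.camera("top");P=cloud(c);x,y,z=P[...,0],P[...,1],P[...,2]
for a,ce,p in blobs(c,masks(c)["purple"],6):
    q=np.median(p,0)
    if .3<q[0]<.6 and q[1]<.3: print(a,ce,q.round(4),p.max(0).round(4))
p=P[(x>.44)&(x<.575)&(abs(y+.18)<.012)&(z>.0585)]
i=np.argsort(p[:,0]); p=p[i]; print(len(p),np.polyfit(p[:,0],p[:,1],1),np.polyfit(p[:,0],p[:,2],1),p[0],p[-1])
for a,ce,p in blobs(c,masks(c)["red"],6):
    q=np.median(p,0)
    if .3<q[0]<.6 and q[1]<.3: print("red",a,ce,q.round(4),p.max(0).round(4))
E
```

```text
t 21.95 p [0.4821 0.0992 0.1487] yaw 0.026 F [ 0.3 -0.1 -0.2] w 0.0298 g 0.0
.477,.2045,.12,.02 -> [0.0076 0.3513 0.0959] yaw 0.007
30 [304.9 198.7] [ 0.5529 -0.1839  0.063 ] [ 0.5702 -0.1775  0.0726]
30 [185.7 204.6] [0.5181 0.2018 0.1014] [0.5318 0.208  0.1108]
119 [-0.04805322 -0.1563021 ] [0.00334472 0.06166812] [ 0.44262147 -0.18617282  0.06898488] [ 0.56149522 -0.18705101  0.06529382]
red 41 [170.1 184.7] [0.5894 0.2606 0.0657] [0.5981 0.2734 0.0737]
red 25 [239.7 204.5] [0.5245 0.0291 0.101 ] [0.5352 0.0356 0.2429]
red 41 [313.1 245.7] [ 0.3952 -0.2029  0.1095] [ 0.4049 -0.194   0.1198]
```

The first purple tube lies level and centred in lane a. Next, the second one.

jog_arm(deltas=[{"delta_pos": [0.008, 0.35, 0], "yaw": 0, "fingers": 0.35}, {"delta_pos": [0.008, 0.35, 0], "yaw": 0, "fingers": 0.35}, {"delta_pos": [0.008, 0.35, 0.05], "yaw": 0, "fingers": 0.35}, {"delta_pos": [0.008, 0.35, 0.095], "yaw": 0, "fingers": 0.35}, {"delta_pos": [0.008, 0.35, 0.095], "yaw": 0, "fingers": 0.35}, {"delta_pos": [0.008, 0.35, 0.095], "yaw": 0, "fingers": 0.35}])

```text
clock: 22.6
eef_pos: [0.4788, 0.1998, 0.1212]
tool_rot: [-0.009, 1.0, -0.001, -0.001]
ft_force: [0.5, 1.1, -0.7]
grip_width: 0.03
grasp_force: 0.0
```

```bash
python3 go.py .477,.204,.058,.02
```

```text
t 22.6 p [0.4788 0.1998 0.1212] yaw 0.018 F [ 0.5  1.1 -0.7] w 0.03 g 0.0
.477,.204,.058,.02 -> [0.0052 0.0142 0.2107] yaw -0.002
```

jog_arm(deltas=[{"delta_pos": [0.005, 0.014, 0.08], "yaw": 0, "fingers": 0.35}, {"delta_pos": [0.005, 0.014, 0.17], "yaw": 0, "fingers": 0.35}, {"delta_pos": [0.005, 0.014, 0.21], "yaw": 0, "fingers": 0.35}, {"delta_pos": [0.005, 0.014, 0.21], "yaw": 0, "fingers": 0.35}, {"delta_pos": [0.005, 0.014, 0.21], "yaw": 0, "fingers": 0.15}, {"delta_pos": [0.005, 0.014, 0.21], "yaw": 0, "fingers": 0}, {"delta_pos": [0.005, 0.014, 0.21], "yaw": 0, "fingers": 0}, {"delta_pos": [0.005, 0.014, 0.21], "yaw": 0, "fingers": 0}, {"delta_pos": [0.005, 0.014, 0.21], "yaw": 0, "fingers": 0}])

```text
clock: 23.5
eef_pos: [0.4782, 0.2045, 0.0601]
tool_rot: [-0.01, 1.0, -0.001, 0.001]
ft_force: [-0.7, -6.7, 3.9]
grip_width: 0.0108
grasp_force: 58.9
```

```bash
python3 go.py .498,-.2485,.16,-.098
```

```text
t 23.5 p [0.4782 0.2045 0.0601] yaw 0.019 F [-0.7 -6.7  3.9] w 0.0108 g 58.9
.498,-.2485,.16,-.098 -> [-0.0376 -1.5115 -0.3305] yaw 0.149
```

jog_arm(deltas=[{"delta_pos": [0, 0, -0.06], "yaw": 0, "fingers": 0}, {"delta_pos": [0, 0, -0.18], "yaw": 0, "fingers": 0}, {"delta_pos": [0, 0, -0.3], "yaw": 0, "fingers": 0}, {"delta_pos": [-0.03, -0.3, -0.38], "yaw": 0.149, "fingers": 0}, {"delta_pos": [-0.03, -1.0, -0.38], "yaw": 0.149, "fingers": 0}, {"delta_pos": [-0.03, -1.0, -0.38], "yaw": 0.149, "fingers": 0}, {"delta_pos": [-0.03, -1.0, -0.38], "yaw": 0.149, "fingers": 0}, {"delta_pos": [-0.03, -1.0, -0.38], "yaw": 0.149, "fingers": 0}, {"delta_pos": [-0.03, -1.0, -0.38], "yaw": 0.149, "fingers": 0}, {"delta_pos": [-0.03, -1.0, -0.38], "yaw": 0.149, "fingers": 0}])

```text
clock: 24.5
eef_pos: [0.4937, -0.0994, 0.1742]
tool_rot: [0.052, 0.999, -0.001, 0.002]
ft_force: [-0.3, 1.0, -0.5]
grip_width: 0.0105
grasp_force: 58.8
```

```bash
python3 go.py .499,-.2485,.17,-.098
```

```text
t 24.5 p [ 0.4937 -0.0994  0.1742] yaw -0.105 F [-0.3  1.  -0.5] w 0.0105 g 58.8
.499,-.2485,.17,-.098 -> [-0.0695 -0.4925  0.0147] yaw -0.008
```

jog_arm(deltas=[{"delta_pos": [-0.068, -0.49, 0], "yaw": 0, "fingers": 0}, {"delta_pos": [-0.068, -0.49, 0], "yaw": 0, "fingers": 0}, {"delta_pos": [-0.068, -0.49, 0], "yaw": 0, "fingers": 0}, {"delta_pos": [-0.068, -0.49, 0], "yaw": 0, "fingers": 0}, {"delta_pos": [-0.068, -0.49, 0], "yaw": 0, "fingers": 0}, {"delta_pos": [-0.068, -0.49, 0], "yaw": 0, "fingers": 0}])

```text
clock: 25.1
eef_pos: [0.4989, -0.2412, 0.1731]
tool_rot: [0.048, 0.999, 0.0, 0.0]
ft_force: [0.2, 0.0, -1.2]
grip_width: 0.0105
grasp_force: 58.9
```

```bash
python3 go.py .499,-.2485,.07,-.098 .499,-.2485,.061,-.098; python3 caps.py
```

```text
t 25.1 p [ 0.4989 -0.2412  0.1731] yaw -0.095 F [ 0.2  0.  -1.2] w 0.0105 g 58.9
.499,-.2485,.07,-.098 -> [-0.0026 -0.0245  0.3435] yaw 0.003
.499,-.2485,.061,-.098 -> [-0.0026 -0.0245  0.3735] yaw 0.003
red 12 [339.4 172.2] [ 0.3902 -0.1942  0.107 ]
red 31 [267.7 191.7] [0.5225 0.037  0.0987]
red 33 [257.4 199.4] [0.5213 0.0942 0.0987]
purple 24 [306.3 128.5] [ 0.5401 -0.2374  0.2114]
purple 21 [292.  174.6] [ 0.5508 -0.1755  0.0611]
purple 6 [355.  302.5] [ 0.357  -0.5326 -0.7112]
purple 28 [350.5 310.6] [ 0.3629 -0.5101 -0.7453]
```

jog_arm(deltas=[{"delta_pos": [-0.003, -0.026, 0.05], "yaw": 0.003, "fingers": 0}, {"delta_pos": [-0.003, -0.026, 0.15], "yaw": 0.003, "fingers": 0}, {"delta_pos": [-0.003, -0.026, 0.27], "yaw": 0.003, "fingers": 0.1}, {"delta_pos": [-0.003, -0.026, 0.325], "yaw": 0.003, "fingers": 0.13}, {"delta_pos": [-0.003, -0.026, 0.34], "yaw": 0.003, "fingers": 0.14}, {"delta_pos": [-0.003, -0.026, 0.35], "yaw": 0.003, "fingers": 0.145}, {"delta_pos": [-0.003, -0.026, 0.36], "yaw": 0.003, "fingers": 0.146}, {"delta_pos": [-0.003, -0.026, 0.37], "yaw": 0.003, "fingers": 0.147}, {"delta_pos": [-0.003, -0.026, 0.38], "yaw": 0.003, "fingers": 0.147}, {"delta_pos": [-0.003, -0.026, 0.385], "yaw": 0.003, "fingers": 0.147}])

```text
clock: 26.15
eef_pos: [0.4996, -0.2504, 0.058]
tool_rot: [0.049, 0.999, 0.0, 0.001]
ft_force: [1.2, 2.4, 2.9]
grip_width: 0.0123
grasp_force: 7.8
```

```bash
python3 go.py .499,-.2485,.05,-.098; python3 caps.py|grep pur
```

```text
t 26.15 p [ 0.4996 -0.2504  0.058 ] yaw -0.099 F [1.2 2.4 2.9] w 0.0123 g 7.8
.499,-.2485,.05,-.098 -> [0.0026 0.0061 0.0268] yaw -0.001
purple 22 [304.  160.5] [ 0.5458 -0.2498  0.0877]
purple 22 [292.1 174.6] [ 0.5508 -0.1754  0.062 ]
purple 6 [360.3 297.7] [ 0.3569 -0.6217 -0.7514]
purple 7 [363.1 302. ] [ 0.3179 -0.5368 -0.6921]
purple 23 [350.7 310.6] [ 0.3631 -0.5133 -0.7483]
```

jog_arm(deltas=[{"delta_pos": [0, 0.003, 0.007], "yaw": 0, "fingers": 0.147}, {"delta_pos": [0, 0.005, 0.014], "yaw": 0, "fingers": 0.147}, {"delta_pos": [0, 0.005, 0.021], "yaw": 0, "fingers": 0.147}, {"delta_pos": [0, 0.005, 0.025], "yaw": 0, "fingers": 0.148}, {"delta_pos": [0, 0.005, 0.025], "yaw": 0, "fingers": 0.149}, {"delta_pos": [0, 0.005, 0.025], "yaw": 0, "fingers": 0.15}])

```text
clock: 26.8
eef_pos: [0.4983, -0.2492, 0.0495]
tool_rot: [0.05, 0.999, -0.0, -0.001]
ft_force: [0.1, -0.4, -0.5]
grip_width: 0.0129
grasp_force: 2.7
```

```bash
python3 go.py .499,-.2485,.05,-.098; python3 caps.py|grep pur
```

```text
t 26.8 p [ 0.4983 -0.2492  0.0495] yaw -0.099 F [ 0.1 -0.4 -0.5] w 0.0129 g 2.7
.499,-.2485,.05,-.098 -> [-0.0022  0.0024 -0.0018] yaw -0.002
purple 26 [303. 165.] [ 0.5472 -0.2478  0.071 ]
purple 22 [292.1 174.6] [ 0.552  -0.176   0.0606]
purple 6 [355.3 298.2] [ 0.3598 -0.5329 -0.682 ]
purple 25 [350.4 310.8] [ 0.3661 -0.5093 -0.7494]
```

jog_arm(deltas=[{"delta_pos": [0, 0, 0], "yaw": 0, "fingers": 0.152}, {"delta_pos": [0, 0, 0], "yaw": 0, "fingers": 0.154}, {"delta_pos": [0, 0, 0], "yaw": 0, "fingers": 0.157}, {"delta_pos": [0, 0, -0.003], "yaw": 0, "fingers": 0.165}, {"delta_pos": [0, 0, -0.005], "yaw": 0, "fingers": 0.18}, {"delta_pos": [0, 0, -0.005], "yaw": 0, "fingers": 0.25}, {"delta_pos": [0, 0, -0.006], "yaw": 0, "fingers": 0.33}, {"delta_pos": [0, 0, -0.01], "yaw": 0, "fingers": 0.33}, {"delta_pos": [0, 0, -0.13], "yaw": 0, "fingers": 0.33}, {"delta_pos": [0, 0, -0.26], "yaw": 0, "fingers": 0.33}, {"delta_pos": [0, 0, -0.36], "yaw": 0, "fingers": 0.33}, {"delta_pos": [0, 0, -0.36], "yaw": 0, "fingers": 0}])

```text
clock: 28.05
eef_pos: [0.5019, -0.2506, 0.1633]
tool_rot: [0.05, 0.999, -0.002, 0.005]
ft_force: [1.6, -0.5, -0.0]
grip_width: 0.0151
grasp_force: 0.0
```

```bash
python3 go.py .35,-.2,.16,-.098; python3 caps.py
```

```text
t 28.05 p [ 0.5019 -0.2506  0.1633] yaw -0.099 F [ 1.6 -0.5 -0. ] w 0.0151 g 0.0
.35,-.2,.16,-.098 -> [0.5208 0.1175 0.0056] yaw -0.002
red 12 [339.2 172.7] [ 0.3906 -0.1936  0.1048]
red 31 [267.7 191.7] [0.5215 0.0369 0.0993]
red 34 [257.4 199.3] [0.5213 0.095  0.0996]
purple 22 [302.6 167.6] [ 0.5477 -0.2469  0.0598]
purple 21 [292.  174.6] [ 0.5518 -0.1747  0.0618]
purple 19 [358.3 298.9] [ 0.3536 -0.5387 -0.6944]
purple 25 [350.4 310.8] [ 0.3643 -0.5096 -0.7475]
```

Both purple tubes lie level. Now the switch.

jog_arm(deltas=[{"delta_pos": [0.48, 0.12, 0], "yaw": 0, "fingers": 0}, {"delta_pos": [0.48, 0.12, 0], "yaw": 0, "fingers": 0}, {"delta_pos": [0.48, 0.12, 0], "yaw": 0, "fingers": 0}, {"delta_pos": [0.48, 0.12, 0], "yaw": 0, "fingers": 0}, {"delta_pos": [0.48, 0.12, 0], "yaw": 0, "fingers": 0}, {"delta_pos": [0.48, 0.12, 0], "yaw": 0, "fingers": 0}])

```text
clock: 28.7
eef_pos: [0.3602, -0.1994, 0.1579]
tool_rot: [0.05, 0.999, -0.0, 0.001]
ft_force: [0.7, -0.2, 0.2]
grip_width: 0.0002
grasp_force: 0.0
```

```bash
python3 go.py .358,-.1995,.1,-.098 ; python3 caps.py|grep red
```

```text
t 28.7 p [ 0.3602 -0.1994  0.1579] yaw -0.099 F [ 0.7 -0.2  0.2] w 0.0002 g 0.0
.358,-.1995,.1,-.098 -> [ 0.0076 -0.0008  0.1929] yaw -0.002
red 23 [338.6 172. ] [ 0.3929 -0.1939  0.107 ]
red 31 [267.7 191.7] [0.5213 0.0378 0.0982]
red 34 [257.4 199.3] [0.521  0.0946 0.0998]
```

jog_arm(deltas=[{"delta_pos": [0.008, 0, 0.1], "yaw": 0, "fingers": 0}, {"delta_pos": [0.008, 0, 0.193], "yaw": 0, "fingers": 0}, {"delta_pos": [0.008, 0, 0.193], "yaw": 0, "fingers": 0}, {"delta_pos": [-0.03, 0, 0.193], "yaw": 0, "fingers": 0}, {"delta_pos": [-0.06, 0, 0.19], "yaw": 0, "fingers": 0}, {"delta_pos": [-0.09, 0, 0.19], "yaw": 0, "fingers": 0}, {"delta_pos": [-0.12, 0, 0.19], "yaw": 0, "fingers": 0}, {"delta_pos": [-0.145, 0, 0.193], "yaw": 0, "fingers": 0}, {"delta_pos": [-0.165, 0, 0.193], "yaw": 0, "fingers": 0}, {"delta_pos": [-0.175, 0, 0.193], "yaw": 0, "fingers": 0}, {"delta_pos": [-0.182, 0, 0.193], "yaw": 0, "fingers": 0}, {"delta_pos": [-0.182, 0, 0.193], "yaw": 0, "fingers": 0}])

```text
clock: 29.95
eef_pos: [0.4139, -0.2044, 0.0999]
tool_rot: [0.05, 0.999, 0.0, 0.0]
ft_force: [0.3, -0.3, -0.2]
grip_width: 0.0001
grasp_force: 0.0
```

```bash
python3 go.py .358,-.1995,.1,-.098 ; python3 caps.py|grep red
```

```text
t 29.95 p [ 0.4139 -0.2044  0.0999] yaw -0.099 F [ 0.3 -0.3 -0.2] w 0.0001 g 0.0
.358,-.1995,.1,-.098 -> [ 0.1871 -0.0023 -0.0003] yaw -0.001
red 18 [327.3 168.2] [ 0.4341 -0.1964  0.1077]
red 32 [267.8 191.8] [0.5213 0.037  0.0976]
red 34 [257.4 199.3] [0.5218 0.0944 0.099 ]
```

jog_arm(deltas=[{"delta_pos": [-0.007, 0, 0], "yaw": 0, "fingers": 0}, {"delta_pos": [-0.014, 0, 0], "yaw": 0, "fingers": 0}, {"delta_pos": [-0.018, 0, 0], "yaw": 0, "fingers": 0}])

```text
clock: 30.3
eef_pos: [0.4169, -0.2045, 0.0994]
tool_rot: [0.05, 0.999, 0.0, -0.002]
ft_force: [-7.8, -0.6, 3.2]
grip_width: 0.0001
grasp_force: 3.7
```

```bash
python3 go.py; python3 caps.py|grep red
```

```text
t 30.3 p [ 0.4169 -0.2045  0.0994] yaw -0.1 F [-7.8 -0.6  3.2] w 0.0001 g 3.7
red 18 [326.6 168.3] [ 0.4357 -0.1962  0.1077]
red 31 [267.7 191.7] [0.5221 0.0379 0.0981]
red 33 [257.4 199.4] [0.5206 0.0949 0.0999]
```

The lever is at its end stop (7.8 N). I'll retract, move clear and check.

jog_arm(deltas=[{"delta_pos": [0.05, 0, 0], "yaw": 0, "fingers": 0}, {"delta_pos": [0.18, 0, 0], "yaw": 0, "fingers": 0}, {"delta_pos": [0.18, 0, -0.15], "yaw": 0, "fingers": 0}, {"delta_pos": [0.18, 0.3, -0.45], "yaw": 0, "fingers": 0}, {"delta_pos": [0.25, 0.9, -0.45], "yaw": 0, "fingers": 0}, {"delta_pos": [0.25, 0.9, -0.45], "yaw": 0, "fingers": 0}, {"delta_pos": [0.25, 0.9, -0.45], "yaw": 0, "fingers": 0}, {"delta_pos": [0.25, 0.9, -0.45], "yaw": 0, "fingers": 0}, {"delta_pos": [0.25, 0.9, -0.45], "yaw": 0, "fingers": 0}, {"delta_pos": [0.25, 0.9, -0.45], "yaw": 0, "fingers": 0}, {"delta_pos": [0.25, 0.9, -0.45], "yaw": 0, "fingers": 0}])

```text
clock: 31.45
eef_pos: [0.3714, 0.0722, 0.2353]
tool_rot: [0.048, 0.999, 0.0, 0.001]
ft_force: [-0.3, -1.2, 0.7]
grip_width: 0.0001
grasp_force: 0.0
```

```bash
python3 go.py; python3 caps.py; python3 - <<'E'
from h import *
from workcell import bot
c=bot.camera("top")
a=np.array(c["image"])[185:260,170:345,::-1]
cv2.imwrite("pics/t9.png",cv2.resize(a,None,fx=4.5,fy=4.5,interpolation=cv2.INTER_CUBIC))
P=cloud(c);x,y,z=P[...,0],P[...,1],P[...,2]
for y0 in(-.179,-.251):
    p=P[(x>.44)&(x<.575)&(abs(y-y0)<.012)&(z>.0595)]; print(len(p),np.polyfit(p[:,0],p[:,1],1),np.polyfit(p[:,0],p[:,2],1),p[:,0].min(),p[:,0].max())
E
```

```text
t 31.45 p [0.3714 0.0722 0.2353] yaw -0.096 F [-0.3 -1.2  0.7] w 0.0001 g 0.0
red 20 [327.  168.3] [ 0.4353 -0.1983  0.107 ]
red 32 [267.8 191.8] [0.5213 0.0362 0.0975]
red 34 [257.4 199.3] [0.5216 0.095  0.0991]
purple 25 [302.5 167.3] [ 0.5485 -0.2478  0.0611]
purple 22 [292.1 174.6] [ 0.5527 -0.1757  0.0617]
purple 7 [360.  297.7] [ 0.357  -0.6143 -0.7433]
purple 22 [350.4 310.9] [ 0.3636 -0.5073 -0.7455]
111 [-0.04150738 -0.15909859] [0.02096039 0.0526702 ] 0.44012990283180603 0.5622491366458662
101 [-0.08138645 -0.21003621] [-0.0139562   0.07079116] 0.45702832639833085 0.5565557771593855
```

View pics/t9.png

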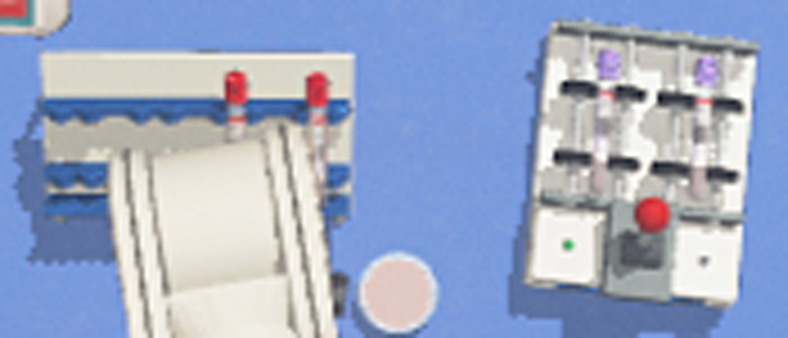

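Both purple tubes lie centred on the tyres (caps at (609,66) and (707,72)). The lever is over to on (ball at (652,214)), and the red cap at (235,88) is level with its neighbour's. Letting the arm settle, then handing in.

jog_arm(deltas=[{"delta_pos": [0, 0, 0], "yaw": 0, "fingers": 0}, {"delta_pos": [0, 0, 0], "yaw": 0, "fingers": 0}, {"delta_pos": [0, 0, 0], "yaw": 0, "fingers": 0}])

```text
clock: 31.85
eef_pos: [0.371, 0.0703, 0.2348]
tool_rot: [0.051, 0.999, -0.0, -0.0]
ft_force: [0.4, 0.6, 0.2]
grip_width: 0.0
grasp_force: 0.0
```

```bash
python3 -c "
from workcell import bot
print(bot.job_done())"
```

```text
the job is handed in; nothing more can be done
None
```

I handed the job in at about 32 s: by the last pictures the red tube is seated in the stand (it took a second try, as its foot first landed on the lip), both purple tubes lie level in the mixer lanes, and the switch is fully on; I did not measure roller turn, and the hand-in returned no verdict.

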